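# Hang a steel shelf arm on the slotted upright and press it home

## Task

Hang the steel shelf arm on the slotted upright: feel for the two slots with its claws, hook both claws in so that the arm carries itself, and let go of it before the locking strip is pushed down. Then press down on top of its back plate until the locking strip is all the way down, and leave the arm hanging there untouched, level and square to the upright. Leave the torch, the screwdriver and the fuse carrier where they lie.

Things in the scene. Friction and masses are not known exactly. Their poses are not given: they have to be found in the camera images.
- bar_mid (a point): The loose bare-steel shelf arm, an L from the side, 0.28 to 0.44 kg, stands on the bench in its working attitude. x towards its claws, y across, z up. This is the middle of its level bar, the place to grip: bar 24 mm wide, 40 high, 149 long, its end (165 mm from the rear face) with a 20 mm high lip. Point: 20 mm above the underside, 95 mm in front of the back plate's rear face.
- bracket: The whole shelf arm, same axes. Origin: lower edge of the back plate's rear face, on the centre line (95 mm ahead of bar_mid, 20 mm lower). The back plate stands up from the bar: 16 mm deep (x), 30 wide, 115 high, underside level with the bar's. A thin strut joins bar and back plate within 56 mm of the rear face.
- back_top (a point): Centre of the top face (16 x 30 mm) of the shelf arm's back plate, 8 mm in front of the rear face, 115 mm above the underside: the place to press down (far out along the bar it jams).
- claw (a point): Underside of the upper claw's neck where it leaves the rear face, on the centre line, 68 mm above the shelf arm's underside; the lower claw's is at 22 mm. Two equal claws, 9 mm wide: neck 8 mm high, ending in a hook 6 mm thick that reaches 13 mm behind the rear face and hangs 12 mm below the neck's underside (20 mm high in all). 7 mm gap between rear face and hook.
- post_face (a point): Point on the slotted upright's face and centre line, 135 mm above the bench. x points INTO the upright, the way claws enter; y across, z up. The upper slot's sill (lower edge) lies at this height give or take up to 9 mm: the steel channel is screwed on higher or lower each time and this is NOT in the measured pose. Sideways and in depth it is exact.
- post: Pine post (70 mm wide, 160 high) carrying the slotted upright; origin on the bench below post_face, same axes. The upright is a steel channel, 40 mm wide, face in this y-z plane, its top 37 mm above the upper sill. Two slots on the centre line, 13 mm wide, 26 high, sills 46 mm apart; face 5 mm thick, 15 mm of hollow behind.
- lock (a joint): Locking strip in the upright, m: 0 = up (start), 0.007 = fully down on its stop. Both sills are part of it. Claws pushed against it between slots stop with the rear face 13 mm off; in the slots the rear face meets the upright; then they hook 12 to 18 mm lower on the sills. It bears the arm's weight, yields at some 12 N in all (8 to 10 N push), stays where left; at the stop force rises sharply.
- torch_mid (a point): Bystander: middle of a bare metal torch, 155 mm long, 46 mm thick, lying on the bench.
- screwdriver: Bystander: screwdriver with black rubber handle, about 150 mm long, lying on the bench.
- fuse: Bystander: ceramic fuse carrier, 86 x 32 x 42 mm high, on the bench; origin at the centre of its underside.
There are look-alikes about, which are no part of the job. Of the things that look like the bracket, the smaller one is meant. There is more than one size of the post; the job needs the larger.

How it is judged:
By the outcome, as a careful person would: the job done as asked, in the order asked, and still so for the second after the job is handed in, with the robot touching nothing.
It also fails if it takes over 54 s, if anything falls off the work surface, if the arm or the gripper's body presses on something with over 40 N, if the wrist force passes 120 N, or if a joint passes its speed limit or range.

## Robot

A 6-joint arm with a two-finger parallel gripper is mounted at the origin on the work surface. World frame = base frame: x ahead of the robot, y to its left, z up, the work surface at z = 0. Lengths are in mm, angles in rad, forces in N, time in s.
With the tool pointing down it reaches from about 225 to 725 mm from the base axis. Payload 3.1 kg.
Tool frame: the origin (TCP) lies at the very end of the fingers, on their centre line; the grasp point (between the pads) lies 19 mm behind it; z points along the fingers, y is the direction in which the jaws open and shut (so a half turn about z gives the same grasp; the last joint's range is limited). The gripper opens to 85 mm and grips with 20 to 120 N. Pads are 22 mm wide; open, the fingers measure 114 mm over their backs; the gripper's body (76 mm by 85 mm) begins 54 mm behind the grasp point. The pads swing forward as they close: fully open they stand 13 mm farther back than shut.
Start: joints at [1.127, 0.048, 0.099, 1.622, 0, 1.443], TCP at [163.06, 499.028, 205.912] pointing down, gripper open.
Joint ranges: [-2.91, 2.91], [-0.99, 1.94], [-1.21, 1.42], [-2.12, 2.29], [-1.49, 1.47], [-3.14, 3.14]. Speed limits (rad/s): [2.79, 2.79, 3.14, 3.14, 3.14, 3.14].

## Interface

Orientations are given as a 3x3 rotation matrix whose columns are the frame's x, y, z axes.
In Python, from cell import ctrl gives the robot as it stands. The module is installed in compiled form; this text tells all that it offers.
- The arm moves only by the shell command python3 -m jog 'ROWS'. ROWS is a JSON object of lists of equal length, an entry for each row: "xyz": the shift along the tool's x, y, z in m, a list of three; "yaw": the turn about the tool's z in rad; "hand": the gripper command: -1 is shut, 1 is fully open, values between are in proportion. A call has 1 to 5 rows; each row is the pose to reach, as a shift and turn from the pose commanded when the call began, along the tool's axes at that moment; what a row does not reach only later rows make up. A row lasts 1/10 s, in which the tool goes at most 50 mm and 8.59 degrees, less where a joint would pass 70% of its speed; a pose out of reach is approached as far as the arm can. A call with a gripper value outside its range is refused whole. The fingers move at their own pace and stop on an object; the grip force is fixed at half the most. Time passes only in rows, so rows that repeat a pose let the fingers close. It gives the time, the measured TCP pose, the force and the opening at its end, in the units of the state.
- ctrl.sense(): the state, without advancing time (a new reading comes with each control period).
- ctrl.camera(name): name is "scene" or "top" or "wrist"; returns a dict with "pixels" (384x512x3 uint8, blue, green, red), "K" (3x3 intrinsics, pixels), "T" (4x4, takes a point from camera to world coordinates); the wrist camera has in their place "hand_eye" (4x4, takes a point from camera to tool coordinates, whose origin is the TCP and whose axes are the flange's). Camera axes: x right, y down, z forward; pixel columns grow to the right and rows downward; lengths in mm; the calibration is good to about 2 mm. The wrist camera is an equidistant fisheye: a pixel r from the principal point sees the ray r / f radians off the axis. A picture is of the moment at which its call begins: read the wrist's pose just before it. There is no depth.
- ctrl.hand_in(): hands the job in, once; it reports no verdict.
The state is a dict: "t": time; "joint_pos": joint angles; "joint_vel": joint speeds; "joint_efforts": joint torques, N m; "position": TCP position; "tool_rot": TCP orientation; "ft_force": force on the tool from outside, world axes, zero at the start; "wrist_torque": the same for the moment, N m; "opening": finger opening in mm.
Only numpy, scipy, OpenCV 4.12 (cv2) and the standard library are available. Lean on these libraries where they do the work, as an engineer would, in place of code of your own. Each camera call takes 0.05 s, during which the arm holds its last target. There are 200 camera calls.

## Working session

There is one attempt and no reset: what is moved stays moved. The work goes in short steps, Python scripts to look and compute and a shell command to move; the robot and the scene stay as the last step left them, time stands still between calls to the robot, and variables do not carry over. Pictures are saved under pics/ and viewed, about 8 in all and at most 12, crops included, and the job is handed in when it is done.

```bash
mkdir -p pics; cat > h.py <<'E'
import numpy as np, cv2
from cell import ctrl
def cam(n):
    s=ctrl.sense(); c=ctrl.camera(n)
    if n=="wrist":
        T=np.eye(4);T[:3,:3]=s["tool_rot"];T[:3,3]=s["position"]
        c["T"]=T@np.array(c["hand_eye"])
    return c
def ray(c,u,v,fish=False):
    K=np.array(c["K"]);x=(u-K[0,2])/K[0,0];y=(v-K[1,2])/K[1,1]
    if fish:
        r=np.hypot(x,y);d=np.array([x/r*np.sin(r),y/r*np.sin(r),np.cos(r)]) if r>0 else np.array([0,0,1.])
    else: d=np.array([x,y,1.])
    T=np.array(c["T"]);return T[:3,3],T[:3,:3]@d
def onz(c,u,v,z,fish=False):
    o,d=ray(c,u,v,fish);return o+d*(z-o[2])/d[2]
def proj(c,p):
    T=np.linalg.inv(np.array(c["T"]));q=T[:3,:3]@np.array(p)+T[:3,3];K=np.array(c["K"]);return (K@q)[:2]/q[2]
E
python3 - <<'E'
from h import *
import pickle
for n in("scene","top"):
    c=cam(n);cv2.imwrite(f"pics/{n}.png",c["pixels"]);pickle.dump(c,open(n+".pkl","wb"))
    print(n,np.round(c["T"],2).tolist(),np.round(c["K"],1).tolist())
s=ctrl.sense();print(np.round(s["tool_rot"],3).tolist(),s["opening"],s["ft_force"],s["t"])
a=cv2.imread("pics/scene.png");b=cv2.imread("pics/top.png")
cv2.imwrite("pics/top_l.png",cv2.resize(b,(800,600),interpolation=cv2.INTER_CUBIC))
cv2.imwrite("pics/sc_l.png",cv2.resize(a,(800,600),interpolation=cv2.INTER_CUBIC))
E
```

```text
scene [[0.19, 0.82, -0.53, 1026.6], [0.98, -0.17, 0.1, -104.8], [-0.01, -0.54, -0.84, 906.38], [0.0, 0.0, 0.0, 1.0]] [[466.9, 0.0, 258.3], [0.0, 466.9, 195.2], [0.0, 0.0, 1.0]]
top [[0.01, -0.99, 0.16, 363.8], [-1.0, -0.01, -0.03, 18.32], [0.03, -0.16, -0.99, 895.02], [0.0, 0.0, 0.0, 1.0]] [[437.9, 0.0, 253.6], [0.0, 437.9, 189.9], [0.0, 0.0, 1.0]]
[[-0.951, 0.311, -0.001], [0.311, 0.951, -0.002], [0.0, -0.002, -1.0]] 85.68223741231037 [-0.50639383  0.21508439 -0.82571604] 0.1
```

View pics/top_l.png

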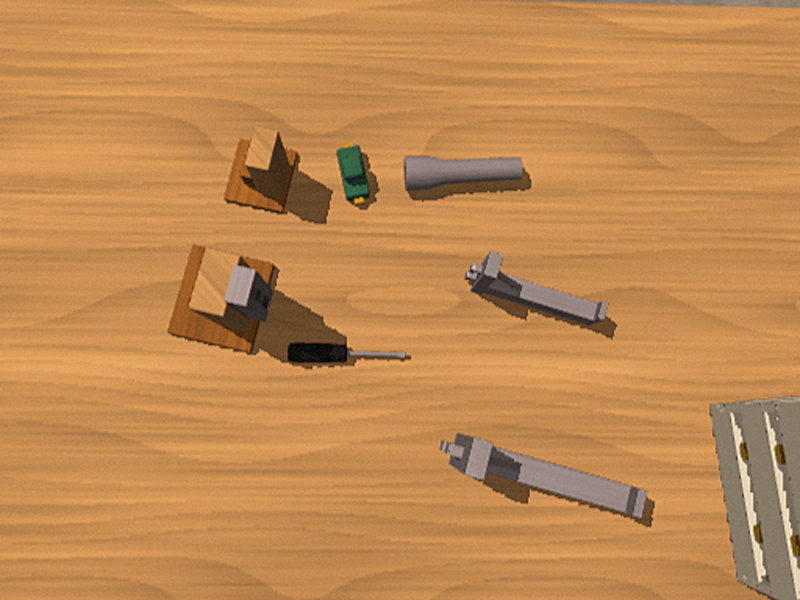

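View pics/sc_l.png

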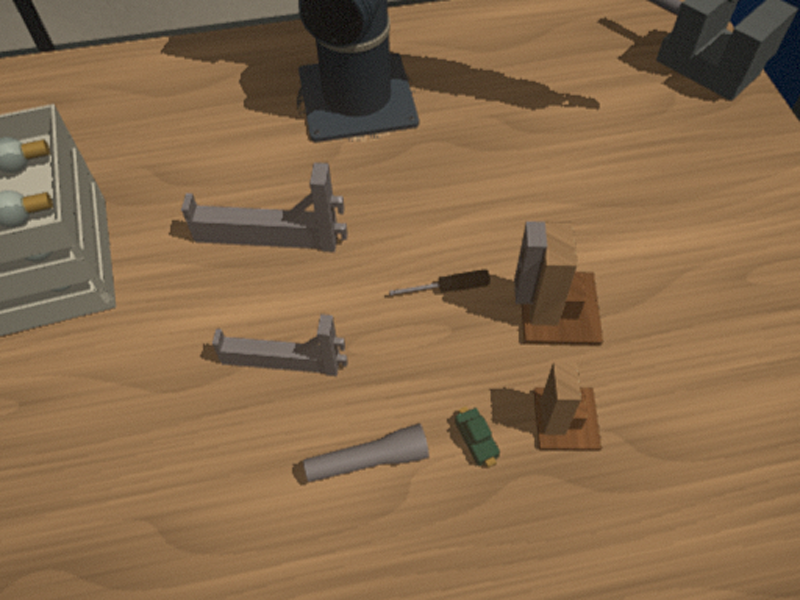

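```bash
python3 - <<'E'
from h import *
a=cv2.imread("pics/scene.png");b=cv2.imread("pics/top.png")
def cr(im,x,y):
    o=cv2.resize(im[y:y+75,x:x+100],(400,300),interpolation=cv2.INTER_CUBIC)
    for i in range(0,100,10): cv2.line(o,(i*4,0),(i*4,4),(0,255,255),1)
    for i in range(0,75,10): cv2.line(o,(0,i*4),(4,i*4),(0,255,255),1)
    return o
cv2.imwrite("pics/c1.png",np.vstack([np.hstack([cr(b,294,150),cr(b,100,150)]),np.hstack([cr(a,130,190),cr(a,300,140)])]))
E
```

```text
(no output)
```

View pics/c1.png

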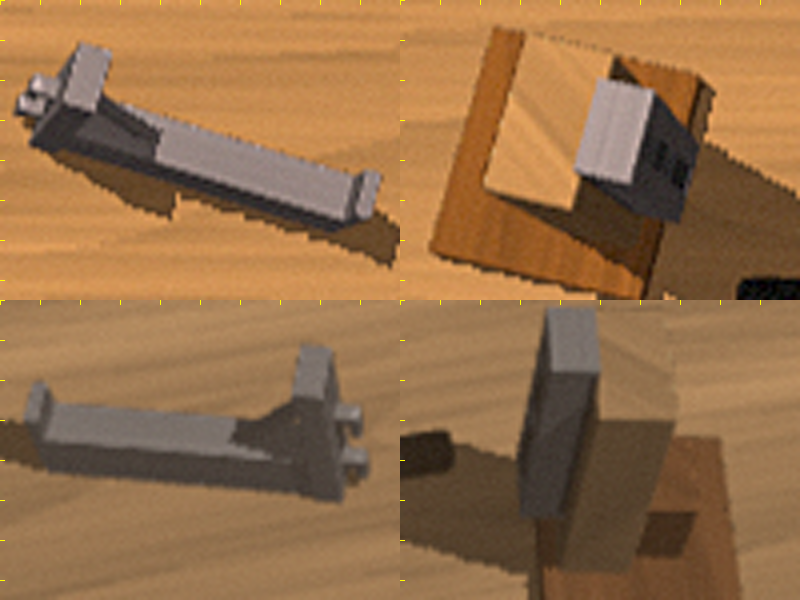

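```bash
python3 - <<'E'
from h import *
import pickle
T=pickle.load(open("top.pkl","rb"));S=pickle.load(open("scene.pkl","rb"))
tb=lambda X,Y:(294+X/4-.4,150+Y/4-.4); tp=lambda X,Y:(100+(X-400)/4-.4,150+Y/4-.4)
sb=lambda X,Y:(130+X/4-.4,190+(Y-300)/4-.4); sp=lambda X,Y:(300+(X-400)/4-.4,140+(Y-300)/4-.4)
def pr(n,L,f,c,z):
    P=[onz(c,*f(*p),z) for p in L];print(n,np.round([p[:2] for p in P],1).tolist(),"mean",np.round(np.mean(P,0),1));return np.array(P)
pr("plate top T",[(82,43),(111,49),(100,110),(67,103)],tb,T,115)
pr("plate top S",[(303,345),(329,349),(329,398),(293,395)],sb,S,115)
P=pr("bar top T",[(357,178),(123,105),(156,160),(347,222)],tb,T,40)
d=P[0]-P[1];e=P[3]-P[2];print("yaws of -x dir",np.arctan2(d[1],d[0]),np.arctan2(e[1],e[0]),np.linalg.norm(e))
pr("bar top S",[(45,442),(54,404),(238,418)],sb,S,40)
P=pr("pine top T",[(614,55),(573,210),(485,188),(525,35)],tp,T,160)
for i in range(4):
    d=P[(i+1)%4]-P[i];print(np.linalg.norm(d),np.arctan2(d[1],d[0]))
for z in(163,172,181):
    P=pr(f"chan T {z}",[(653,90),(630,184),(577,173),(603,78)],tp,T,z);d=P[1]-P[0];print(np.linalg.norm(d),np.arctan2(d[1],d[0]))
    pr(f"chan S {z}",[(553,372),(548,308),(595,310),(600,374)],sp,S,z)
E
```

```text
plate top T [[549.4, -116.9], [546.7, -130.2], [518.2, -124.7], [521.2, -109.6]] mean [ 533.9 -120.3  115. ]
plate top S [[518.6, -120.2], [523.6, -107.7], [551.7, -111.7], [546.5, -128.8]] mean [ 535.1 -117.1  115. ]
bar top T [[500.3, -266.9], [535.7, -150.0], [508.0, -166.1], [478.1, -261.0]] mean [ 505.5 -211.    40. ]
yaws of -x dir -1.8650151544355529 -1.8763599243247877 99.49299205810789
bar top S [[503.7, -264.1], [481.1, -258.0], [509.3, -161.8]] mean [ 498.1 -228.    40. ]
pine top T [[529.0, 167.1], [462.1, 181.2], [470.9, 218.3], [537.1, 205.2]] mean [499.8 193.  160. ]
68.35794455483327 2.9342734272179785
38.192086659350956 1.3368754756525842
67.46515450435551 -0.1958227955945792
38.95434615763401 -1.781160234106186
chan T 163 [[513.4, 149.4], [473.0, 157.3], [477.4, 179.6], [518.2, 170.7]] mean [495.5 164.3 163. ]
41.16119437383119 2.9482591841566377
chan S 163 [[500.8, 153.2], [460.9, 162.3], [467.0, 185.3], [506.7, 175.7]] mean [483.8 169.1 163. ]
chan T 172 [[511.5, 147.8], [471.6, 155.6], [476.0, 177.6], [516.3, 168.8]] mean [493.9 162.5 172. ]
40.655128134441554 2.9482591841566377
chan S 172 [[507.2, 150.1], [467.8, 159.0], [473.7, 181.8], [513.0, 172.3]] mean [490.4 165.8 172. ]
chan T 181 [[509.7, 146.2], [470.3, 153.9], [474.6, 175.7], [514.4, 166.9]] mean [492.3 160.7 181. ]
40.14906189505185 2.948259184156639
chan S 181 [[513.5, 147.0], [474.6, 155.8], [480.5, 178.3], [519.2, 168.9]] mean [497.  162.5 181. ]
```

Candidates (800‑px top view): arms – small (540,285), large (550,475), torch (465,170) similar grey; posts – large with steel channel (220,280), small bare (260,170). Chosen by size: arm at (540,285), post at (220,280); the crop confirms claws and slots, and the measured sizes fit (bar about 150 mm from the plate to the lip, channel 40 mm).

```bash
cat >> h.py <<'E'
def plan(wps,pos=None,R=None):
    """wps: (x,y,z,angle of tool x in world); prints tool-frame shift (m) and yaw for each leg"""
    if pos is None:
        s=ctrl.sense();pos=np.array(s["position"]);R=np.array(s["tool_rot"])
    a=np.arctan2(R[1,0],R[0,0])
    for x,y,z,b in wps:
        d=np.array([x,y,z])-pos;c,s_=np.cos(a),np.sin(a)
        dl=np.array([c*d[0]+s_*d[1], s_*d[0]-c*d[1], -d[2]])/1000
        w=-((b-a+np.pi)%(2*np.pi)-np.pi);print("xyz",np.round(dl,4).tolist(),"yaw",round(w,4))
        pos=np.array([x,y,z]);a=b
E
python3 - <<'E'
from h import *
a0=2.8256;a1=1.27
P0=np.array([163.06,499.03,206,a0]);P1=np.array([509,-202,200,a1])
plan([P0+(P1-P0)*f for f in(.25,.5,.75,1)])
E
```

```text
xyz [-0.1367, -0.1391, 0.0003] yaw 0.3891
xyz [-0.1794, -0.0775, 0.0015] yaw 0.3889
xyz [-0.1954, -0.0036, 0.0015] yaw 0.3889
xyz [-0.1822, 0.0707, 0.0015] yaw 0.3889
```

```bash

python3 -m jog '{"xyz":[[-0.0273,-0.0278,0],[-0.0547,-0.0556,0],[-0.082,-0.0835,0],[-0.1094,-0.1113,0],[-0.1367,-0.1391,0]],"yaw":[0.078,0.156,0.233,0.311,0.389],"hand":[1,1,1,1,1]}'
python3 -m jog '{"xyz":[[-0.0359,-0.0155,0],[-0.0718,-0.031,0],[-0.1076,-0.0465,0.001],[-0.1435,-0.062,0.001],[-0.1794,-0.0775,0.0015]],"yaw":[0.078,0.156,0.233,0.311,0.389],"hand":[1,1,1,1,1]}'
python3 -m jog '{"xyz":[[-0.0391,-0.0007,0],[-0.0782,-0.0014,0],[-0.1172,-0.0022,0.001],[-0.1563,-0.0029,0.001],[-0.1954,-0.0036,0.0015]],"yaw":[0.078,0.156,0.233,0.311,0.389],"hand":[1,1,1,1,1]}'
python3 -m jog '{"xyz":[[-0.0364,0.0141,0],[-0.0729,0.0283,0],[-0.1093,0.0424,0.001],[-0.1458,0.0566,0.001],[-0.1822,0.0707,0.0015]],"yaw":[0.078,0.156,0.233,0.311,0.389],"hand":[1,1,1,1,1]}'
python3 - <<'E'
from h import *
import pickle
plan([(509,-202,150,1.27)])
c=cam("wrist");pickle.dump(c,open("w1.pkl","wb"));cv2.imwrite("pics/w1.png",cv2.resize(c["pixels"],(800,600),interpolation=cv2.INTER_CUBIC))
print(c["K"],np.round(c["T"],3).tolist())
E
```

```text
t: 0.6
position: [249.9, 322.8, 205.3]
tool_rot: [[-0.76, 0.65, -0.0], [0.65, 0.76, -0.001], [-0.0, -0.001, -1.0]]
ft_force: [1.5, 0.5, -0.6]
opening: 85.6
t: 1.1
position: [336.4, 147.6, 204.1]
tool_rot: [[-0.456, 0.89, -0.0], [0.89, 0.456, -0.0], [0.0, -0.0, -1.0]]
ft_force: [1.6, -0.7, 0.1]
opening: 85.2
t: 1.6
position: [422.9, -27.7, 202.5]
tool_rot: [[-0.084, 0.996, -0.0], [0.996, 0.084, 0.0], [0.0, -0.0, -1.0]]
ft_force: [0.8, 0.2, -0.4]
opening: 85.4
t: 2.1
position: [509.4, -202.9, 200.7]
tool_rot: [[0.3, 0.954, -0.001], [0.954, -0.3, 0.001], [0.0, -0.001, -1.0]]
ft_force: [1.0, 0.0, -1.2]
opening: 85.2
xyz [0.0007, -0.0006, 0.0507] yaw -0.0038
[[297.31863964   0.         250.48308748]
 [  0.         297.31863964 188.86150079]
 [  0.           0.           1.        ]] [[0.954, -0.286, -0.089, 533.481], [-0.3, -0.912, -0.282, -130.479], [-0.001, 0.295, -0.955, 368.265], [0.0, 0.0, 0.0, 1.0]]
```

View pics/w1.png

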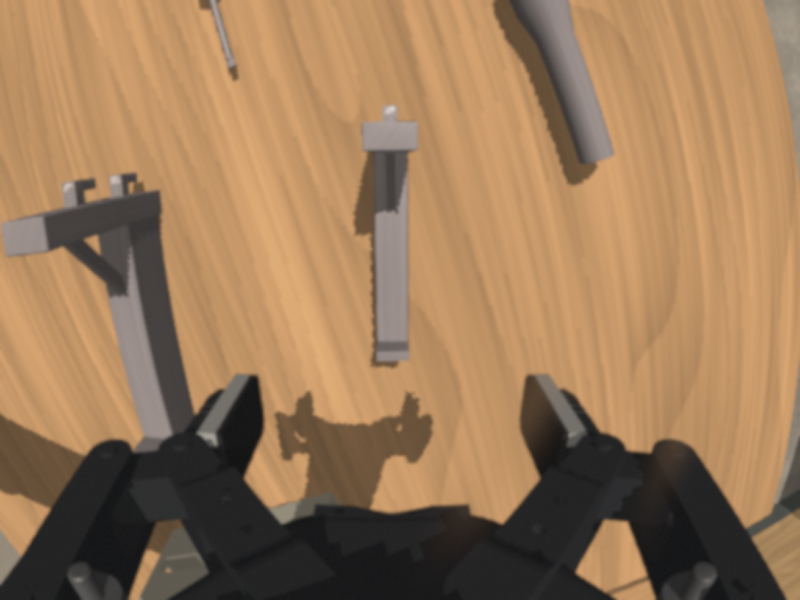

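The small arm lies straight ahead of the hand: plate top at (390,137), bar from (391,212) to (392,343). The large look-alike is at left. I'll check these numbers, then descend.

```bash
python3 - <<'E'
from h import *
import pickle
c=pickle.load(open("w1.pkl","rb"))
f=lambda X,Y,z:onz(c,X*.64-.2,Y*.64-.2,z,True)
t=f(390,137,115);a=f(390.5,212,40);b=f(392,343,40)
print(t,a,b)
d=t-b;print("angle",np.arctan2(d[1],d[0]),np.arctan2((a-b)[1],(a-b)[0]))
x=np.array([np.cos(1.27),np.sin(1.27)]);print("barmid",t[:2]-87*x)
E
```

```text
[ 535.49429577 -120.19476401  115.        ] [ 520.47121045 -168.00160583   40.        ] [ 491.55041746 -263.72861621   40.        ]
angle 1.2737006213916888 1.2773981211827037
barmid [ 509.71785983 -203.28853844]
```

```bash

python3 -m jog '{"xyz":[[0,0,0.045],[0,0,0.09],[0,0,0.135],[0,0,0.175],[0,0,0.1925]],"yaw":[-0.007,-0.007,-0.007,-0.007,-0.007],"hand":[1,1,1,1,1]}'
python3 -m jog '{"xyz":[[0,0,0],[0,0,0],[0,0,0],[0,0,0],[0,0,0]],"yaw":[0,0,0,0,0],"hand":[-1,-1,-1,-1,-1]}'
python3 -m jog '{"xyz":[[0,0,0],[0,0,0],[0,0,0],[0,0,0],[0,0,0]],"yaw":[0,0,0,0,0],"hand":[-1,-1,-1,-1,-1]}'
```

```text
t: 2.65
position: [505.0, -199.1, 3.0]
tool_rot: [[0.29, 0.957, -0.008], [0.957, -0.29, 0.005], [0.002, -0.009, -1.0]]
ft_force: [0.7, -1.0, 0.2]
opening: 85.3
t: 3.15
position: [510.6, -202.2, 11.5]
tool_rot: [[0.29, 0.957, 0.003], [0.957, -0.29, -0.002], [-0.001, 0.003, -1.0]]
ft_force: [-1.3, -0.6, 5.3]
opening: 21.1
t: 3.65
position: [510.5, -202.2, 11.5]
tool_rot: [[0.29, 0.957, 0.003], [0.957, -0.29, -0.002], [-0.001, 0.004, -1.0]]
ft_force: [-1.1, 0.6, 5.1]
opening: 21.2
```

```bash

python3 -m jog '{"xyz":[[0,0,-0.02],[0,0,-0.05],[0,0,-0.08],[0,0,-0.09],[0,0,-0.09]],"yaw":[0,0,0,0,0],"hand":[-1,-1,-1,-1,-1]}'
python3 - <<'E'
from h import *
s=ctrl.sense();print(s["position"],s["ft_force"],s["wrist_torque"])
a=1.372;ux=np.array([np.cos(a),np.sin(a)]);f=np.array([491,152.5])
p=f-(94+40)*ux;print(p)
R=np.array(s["tool_rot"]);P0=np.array([*s["position"],np.arctan2(R[1,0],R[0,0])]);P1=np.array([*p,98,a])
plan([P0+(P1-P0)*q for q in(.5,1)])
E
```

```text
t: 4.15
position: [510.7, -202.2, 100.8]
tool_rot: [[0.29, 0.957, 0.004], [0.957, -0.29, -0.002], [-0.001, 0.004, -1.0]]
ft_force: [0.3, -0.1, -3.0]
opening: 20.9
[ 510.67886185 -202.23381669  100.81162562] [ 0.3060923  -0.11893557 -2.97268463] [-0.08678025  0.01790269 -0.01266098]
[464.53640602  21.1391299 ]
xyz [0.1002, -0.0544, 0.0014] yaw -0.0476
xyz [0.1027, -0.0496, 0.0014] yaw -0.0476
```

```bash

python3 -m jog '{"xyz":[[0.022,-0.012,0],[0.045,-0.024,0],[0.067,-0.036,0],[0.09,-0.048,0.001],[0.1002,-0.0544,0.0014]],"yaw":[-0.01,-0.02,-0.03,-0.04,-0.0476],"hand":[-1,-1,-1,-1,-1]}'
python3 -m jog '{"xyz":[[0.023,-0.011,0],[0.046,-0.022,0],[0.069,-0.033,0],[0.09,-0.043,0.001],[0.1027,-0.0496,0.0014]],"yaw":[-0.01,-0.02,-0.03,-0.04,-0.0476],"hand":[-1,-1,-1,-1,-1]}'
python3 -m jog '{"xyz":[[0,0,0],[0,0,0],[0,0,0]],"yaw":[0,0,0],"hand":[-1,-1,-1]}'
python3 - <<'E'
from h import *
import pickle
c=cam("wrist");pickle.dump(c,open("w2.pkl","wb"));im=c["pixels"]
print(np.round(c["T"],3).tolist())
cv2.imwrite("pics/w2.png",cv2.resize(im[0:192,110:366],(800,600),interpolation=cv2.INTER_CUBIC))
E
```

```text
t: 4.65
position: [484.0, -87.4, 94.8]
tool_rot: [[0.242, 0.97, -0.005], [0.97, -0.242, 0.002], [0.001, -0.005, -1.0]]
ft_force: [-0.6, 0.2, -2.9]
opening: 20.9
t: 5.15
position: [461.8, 23.1, 94.5]
tool_rot: [[0.196, 0.981, -0.003], [0.981, -0.196, 0.0], [-0.0, -0.003, -1.0]]
ft_force: [0.8, -1.0, -3.5]
opening: 21.2
t: 5.45
position: [463.3, 21.0, 95.8]
tool_rot: [[0.199, 0.98, -0.0], [0.98, -0.199, -0.001], [-0.001, -0.0, -1.0]]
ft_force: [0.6, -0.4, -3.1]
opening: 20.9
[[0.98, -0.189, -0.059, 479.605], [-0.198, -0.936, -0.291, 95.612], [0.0, 0.297, -0.955, 263.337], [0.0, 0.0, 0.0, 1.0]]
```

View pics/w2.png

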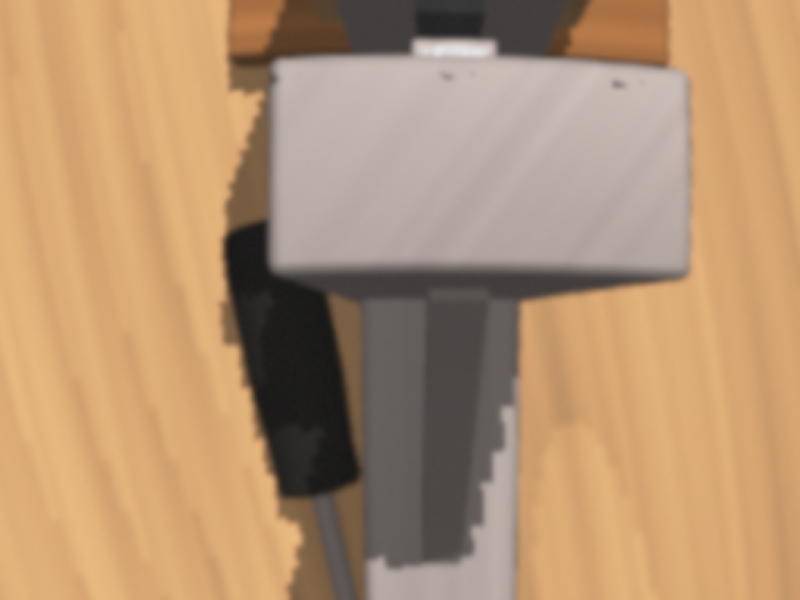

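```bash
python3 - <<'E'
from h import *
import pickle
c=pickle.load(open("w2.pkl","rb"));im=c["pixels"]
o=im[0:30,205:315];o=np.clip(o.astype(float)*1.8,0,255).astype(np.uint8)
cv2.imwrite("pics/w2b.png",cv2.resize(o,(770,210),interpolation=cv2.INTER_NEAREST))
g=cv2.cvtColor(im,cv2.COLOR_BGR2GRAY)
for r in(2,5,8,16): print(r,g[r,205:315:1].tolist())
E
```

```text
2 [68, 69, 68, 69, 69, 69, 69, 69, 70, 69, 69, 69, 68, 66, 64, 64, 63, 64, 63, 63, 64, 64, 64, 63, 63, 64, 64, 64, 63, 63, 65, 64, 63, 63, 64, 64, 62, 59, 56, 53, 52, 53, 53, 54, 53, 54, 55, 55, 55, 57, 57, 56, 56, 56, 56, 55, 55, 55, 56, 57, 60, 63, 63, 63, 63, 64, 64, 63, 64, 64, 63, 63, 63, 64, 64, 64, 64, 64, 64, 63, 64, 64, 64, 65, 65, 66, 66, 66, 65, 66, 66, 75, 93, 112, 121, 123, 124, 124, 124, 124, 124, 124, 125, 124, 125, 125, 125, 125, 126, 125]
5 [73, 74, 74, 74, 73, 73, 72, 70, 70, 70, 70, 69, 69, 68, 66, 63, 64, 64, 64, 64, 64, 63, 64, 63, 64, 64, 64, 64, 64, 64, 64, 63, 64, 63, 64, 64, 61, 57, 46, 40, 38, 37, 38, 38, 37, 38, 39, 39, 40, 40, 40, 41, 40, 40, 39, 39, 40, 39, 41, 48, 57, 62, 63, 64, 64, 64, 64, 64, 64, 64, 64, 64, 64, 64, 64, 64, 64, 64, 64, 64, 63, 64, 64, 65, 67, 68, 69, 68, 67, 71, 83, 103, 118, 125, 126, 126, 126, 126, 126, 126, 126, 125, 125, 125, 125, 124, 125, 124, 124, 124]
8 [74, 74, 74, 73, 74, 73, 73, 73, 73, 73, 73, 72, 72, 72, 69, 66, 65, 64, 64, 63, 63, 63, 64, 64, 64, 64, 64, 64, 63, 64, 64, 63, 63, 64, 63, 64, 63, 58, 48, 40, 38, 37, 37, 36, 38, 38, 38, 38, 38, 39, 39, 38, 40, 40, 38, 39, 38, 40, 43, 53, 60, 63, 63, 63, 64, 64, 64, 64, 64, 64, 65, 64, 64, 64, 64, 64, 63, 63, 64, 64, 64, 64, 66, 68, 69, 71, 74, 83, 96, 109, 123, 131, 133, 133, 133, 133, 133, 133, 132, 132, 132, 132, 131, 131, 131, 131, 130, 130, 130, 129]
16 [63, 65, 64, 64, 65, 65, 66, 67, 68, 68, 68, 69, 69, 69, 68, 68, 69, 70, 71, 73, 72, 73, 75, 77, 78, 79, 80, 80, 78, 79, 80, 80, 81, 81, 82, 87, 115, 157, 186, 200, 210, 215, 212, 216, 225, 228, 224, 221, 220, 221, 222, 223, 223, 226, 226, 224, 225, 225, 223, 219, 213, 201, 183, 148, 103, 76, 70, 71, 70, 68, 68, 68, 67, 66, 67, 67, 66, 65, 65, 65, 64, 64, 64, 65, 67, 80, 97, 109, 113, 115, 116, 116, 117, 117, 118, 119, 119, 119, 120, 120, 121, 120, 121, 121, 121, 121, 121, 122, 122, 122]
```

View pics/w2b.png

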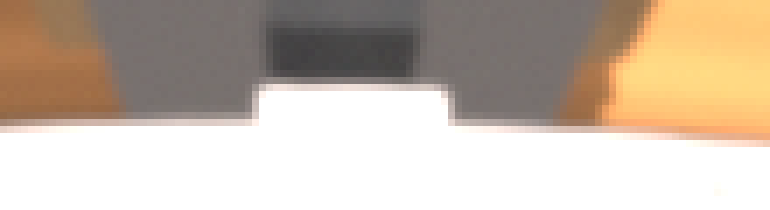

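```bash
python3 - <<'E'
from h import *
import pickle
c=pickle.load(open("w2.pkl","rb"));s=ctrl.sense()
tcp=np.array(s["position"]);R=np.array(s["tool_rot"]);print(tcp,np.arctan2(R[1,0],R[0,0]))
def at_x(u,v,X):
    o,d=ray(c,u,v,True);o=R.T@(o-tcp);d=R.T@d;return o+d*(X-o[0])/d[0]
def at_z(u,v,z):
    p=onz(c,u,v,z,True);return R.T@(p-tcp)
print("claw (x y z tool)",at_z(255.05,16,160.5), "w",at_z(268.5,16,160.5)-at_z(241.6,16,160.5))
for X in(132,134,136):
    for r,l,rr in((5,243,264.3),(8,243.3,264)):
        a,b=at_x(l,r,X),at_x(rr,r,X);print(X,"slot",(a+b)/2,(b-a)[1],"worldz",tcp[2]-(a+b)[2]/2)
    a,b=at_x(219.8,8,X),at_x(288.8,8,X);print("face",(a+b)/2,(b-a)[1])
g=c["pixels"].mean(2)[:16,250:256].mean(1);print(np.round(g).tolist())
E
```

```text
[463.3760022   21.01170733  95.98261509] 1.3707108833144257
claw (x y z tool) [105.91841293   2.6305591  -64.57390281] w [6.20859795e-02 9.15412732e+00 1.19501758e-03]
132 slot [132.           2.83736765   1.88976981] 11.973400699327552 worldz 94.09284528083916
132 slot [132.           2.89743644   7.83109142] 12.03036645411767 worldz 88.15152367258567
face [132.           3.24481984   6.42878675] 39.94131987693841
134 slot [134.           2.89968083   7.96253456] 12.402922928406344 worldz 88.02008053593485
134 slot [134.           2.96190446  14.11698941] 12.461932217743836 worldz 81.8656256863463
face [134.           3.32174956  12.66437981] 41.374136265256155
136 slot [136.          2.961994   14.0352993] 12.832445157485138 worldz 81.94731579103052
136 slot [136.           3.02637249  20.40288739] 12.893497981370004 worldz 75.57972770010693
face [136.           3.39867928  18.89997288] 42.8069526535739
[57.0, 57.0, 56.0, 51.0, 44.0, 40.0, 39.0, 39.0, 39.0, 39.0, 42.0, 68.0, 124.0, 178.0, 209.0, 222.0]
```

The slot, black at 243–264 px in row 5, lines up with the claw at px 255 to within about 0.5 mm. The arm looks rolled about 2° in the grip, so I shift 0.6 mm in y to share the error between the claws. Next I feel for the slots.

```bash

python3 -m jog '{"xyz":[[0.008,0.0006,-0.0015],[0.016,0.0006,-0.0015],[0.021,0.0006,-0.0015],[0.021,0.0006,-0.0015]],"yaw":[0,0,0,0],"hand":[-1,-1,-1,-1]}'
python3 -m jog '{"xyz":[[0.003,0,0],[0.006,0,0],[0.009,0,0],[0.011,0,0],[0.011,0,0]],"yaw":[0,0,0,0,0],"hand":[-1,-1,-1,-1,-1]}'
python3 - <<'E'
from h import *
s=ctrl.sense();R=np.array(s["tool_rot"]);print(s["position"],R.T@s["ft_force"],R.T@s["wrist_torque"]);print("adv",(R.T@(s["position"]-np.array([463.376,21.012,95.98]))))
E
```

```text
t: 5.9
position: [468.0, 43.2, 97.6]
tool_rot: [[0.196, 0.981, 0.0], [0.981, -0.196, 0.0], [0.0, 0.0, -1.0]]
ft_force: [-0.2, -1.0, -2.9]
opening: 21.2
t: 6.4
position: [470.4, 53.8, 97.7]
tool_rot: [[0.197, 0.98, 0.001], [0.98, -0.197, 0.001], [0.001, 0.001, -1.0]]
ft_force: [1.1, 0.2, -2.9]
opening: 21.0
[470.41871806  53.75527696  97.68883508] [0.39709511 1.00899523 2.95095684] [-0.13624716  0.0335945   0.1004599 ]
adv [33.49099756  0.4477358  -1.6717645 ]
```

```bash

python3 -m jog '{"xyz":[[0.002,0,0],[0.004,0,0],[0.006,0,0],[0.008,0,0],[0.008,0,0]],"yaw":[0,0,0,0,0],"hand":[-1,-1,-1,-1,-1]}'
python3 - <<'E'
from h import *
s=ctrl.sense();R=np.array(s["tool_rot"]);print(s["position"],R.T@s["ft_force"],R.T@s["wrist_torque"]);print("adv",(R.T@(s["position"]-np.array([463.376,21.012,95.98]))))
c=cam("scene");cv2.imwrite("pics/s2.png",cv2.resize(c["pixels"][100:220,240:400],(800,600),interpolation=cv2.INTER_CUBIC))
E
```

```text
t: 6.9
position: [470.5, 58.6, 96.7]
tool_rot: [[0.199, 0.98, -0.003], [0.98, -0.199, -0.006], [-0.006, -0.002, -1.0]]
ft_force: [-1.0, -6.4, -4.4]
opening: 21.3
[470.54634366  58.63136643  96.66926853] [-6.40782488  0.26440534  4.48778467] [-0.22808887 -1.47453103  0.26483499]
adv [38.28880612 -0.45941361 -0.92839385]
```

View pics/s2.png

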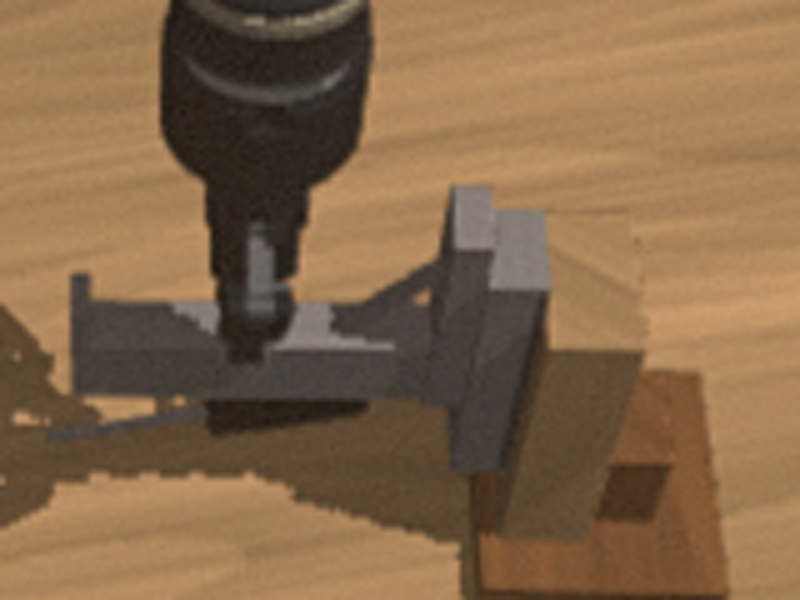

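```bash

python3 -m jog '{"xyz":[[-0.002,0,0],[-0.002,0,0.004],[-0.002,0,0.008],[-0.002,0,0.009],[-0.002,0,0.009]],"yaw":[0,0,0,0,0],"hand":[-1,-1,-1,-1,-1]}'
python3 -m jog '{"xyz":[[0,0,0.001],[0,0,0.002],[0,0,0.002]],"yaw":[0,0,0],"hand":[-1,-1,-1]}'
python3 - <<'E'
from h import *
s=ctrl.sense();R=np.array(s["tool_rot"]);print(s["position"],R.T@s["ft_force"],R.T@s["wrist_torque"]);print("adv",(R.T@(s["position"]-np.array([463.376,21.012,95.98]))))
E
```

```text
t: 7.45
position: [471.2, 58.2, 89.0]
tool_rot: [[0.198, 0.98, 0.0], [0.98, -0.198, -0.002], [-0.002, 0.001, -1.0]]
ft_force: [-1.4, -5.1, 0.1]
opening: 21.0
t: 7.75
position: [471.2, 57.7, 87.4]
tool_rot: [[0.198, 0.98, 0.0], [0.98, -0.198, -0.003], [-0.003, 0.001, -1.0]]
ft_force: [-3.2, -6.1, 1.1]
opening: 21.1
[471.23593755  57.65026085  87.36350393] [-6.63702478 -1.97162453 -1.10081322] [ 0.07031821 -1.30201336  0.03426661]
adv [37.49584285  0.44130551  8.50010583]
```

```bash

python3 -m jog '{"xyz":[[-0.001,0,0],[-0.002,0,0],[-0.002,0,0]],"yaw":[0,0,0],"hand":[-1,-1,-1]}'
python3 -m jog '{"xyz":[[0,0,0.001],[0,0,0.002],[0,0,0.002]],"yaw":[0,0,0],"hand":[-1,-1,-1]}'
python3 - <<'E'
from h import *
s=ctrl.sense();R=np.array(s["tool_rot"]);print(s["position"],R.T@s["ft_force"],R.T@s["wrist_torque"]);print("adv",(R.T@(s["position"]-np.array([463.376,21.012,95.98]))))
E
```

```text
t: 8.05
position: [471.2, 58.0, 86.6]
tool_rot: [[0.197, 0.98, 0.001], [0.98, -0.197, 0.002], [0.002, 0.0, -1.0]]
ft_force: [0.6, 0.5, -2.8]
opening: 21.3
t: 8.35
position: [470.9, 57.4, 84.5]
tool_rot: [[0.197, 0.98, 0.0], [0.98, -0.197, 0.001], [0.001, 0.0, -1.0]]
ft_force: [1.4, 0.4, -2.5]
opening: 21.1
[470.90015034  57.38822096  84.45154732] [0.64735883 1.29940277 2.50959095] [-0.28279918  0.11482242  0.17260336]
adv [37.1392273   0.19672323 11.54931194]
```

```bash

python3 -m jog '{"xyz":[[0,0,0.001],[0,0,0.0015],[0,0,0.0015]],"yaw":[0,0,0],"hand":[-1,-1,-1]}'
python3 -m jog '{"xyz":[[0,0,0.001],[0,0,0.0015],[0,0,0.0015]],"yaw":[0,0,0],"hand":[-1,-1,-1]}'
```

```text
t: 8.65
position: [470.9, 57.1, 83.2]
tool_rot: [[0.197, 0.98, 0.0], [0.98, -0.197, 0.0], [0.0, 0.0, -1.0]]
ft_force: [0.4, 0.3, -1.9]
opening: 20.7
t: 8.95
position: [471.1, 57.4, 81.8]
tool_rot: [[0.197, 0.98, 0.001], [0.98, -0.197, 0.001], [0.001, 0.0, -1.0]]
ft_force: [0.9, 0.3, -0.4]
opening: 21.4
```

```bash

python3 -m jog '{"xyz":[[0,0,0.001],[0,0,0.001],[0,0,0.001]],"yaw":[0,0,0],"hand":[-1,-1,-1]}'
python3 - <<'E'
from h import *
s=ctrl.sense();R=np.array(s["tool_rot"]);print(s["position"],R.T@s["ft_force"],R.T@s["wrist_torque"]);print("adv",(R.T@(s["position"]-np.array([463.376,21.012,95.98]))))
E
```

```text
t: 9.25
position: [471.2, 57.4, 81.2]
tool_rot: [[0.197, 0.98, 0.001], [0.98, -0.197, 0.001], [0.001, 0.001, -1.0]]
ft_force: [1.1, 2.5, 2.4]
opening: 21.3
[471.24096443  57.43566941  81.21582935] [ 2.63225733  0.55287096 -2.43142219] [-0.09011997  0.59635016  0.09622855]
adv [37.24543398  0.50983049 14.79999372]
```

```bash

python3 -m jog '{"xyz":[[0,0,0],[0,0,0],[0,0,0],[0,0,0],[0,0,0]],"yaw":[0,0,0,0,0],"hand":[0,0,0,0,0]}'
python3 -m jog '{"xyz":[[0,0,0],[0,0,0]],"yaw":[0,0],"hand":[0.2,0.2]}'
python3 - <<'E'
from h import *
import pickle
c=cam("scene");a=cv2.resize(c["pixels"][115:205,245:365],(400,300),interpolation=cv2.INTER_CUBIC)
w=cam("wrist");pickle.dump(w,open("w3.pkl","wb"));b=cv2.resize(w["pixels"][0:192,110:366],(400,300),interpolation=cv2.INTER_AREA)
cv2.imwrite("pics/s3.png",np.hstack([a,b]))
E
```

```text
t: 9.75
position: [470.5, 57.0, 80.3]
tool_rot: [[0.198, 0.98, -0.001], [0.98, -0.198, -0.0], [-0.0, -0.001, -1.0]]
ft_force: [0.2, -0.4, 0.3]
opening: 42.3
t: 9.95
position: [470.8, 57.1, 80.6]
tool_rot: [[0.198, 0.98, -0.0], [0.98, -0.198, -0.0], [-0.0, -0.0, -1.0]]
ft_force: [0.3, 0.1, 0.7]
opening: 51.0
```

View pics/s3.png

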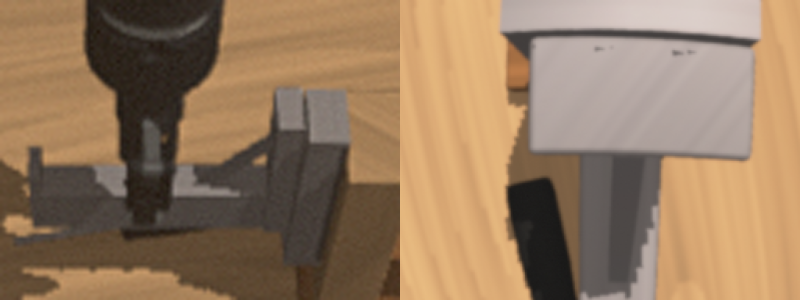

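Left: the arm hangs on its own, flush with the channel. Right: its plate top (241,95 in the half-crop) still leans slightly to tool +y. Wrist force is about 0, so I withdraw upward.

```bash

python3 -m jog '{"xyz":[[0,0,-0.02],[0,0,-0.05],[0,0,-0.09],[0,0,-0.135],[0,0,-0.16]],"yaw":[0,0,0,0,0],"hand":[0.3,0.3,0.3,0.3,0.3]}'
python3 -m jog '{"xyz":[[0,0,0],[0,0,0],[0,0,0],[0,0,0],[0,0,0]],"yaw":[0,0,0,0,0],"hand":[-1,-1,-1,-1,-1]}'
python3 - <<'E'
from h import *
import pickle
w=cam("wrist");pickle.dump(w,open("w4.pkl","wb"));s=ctrl.sense();print(s["position"],s["ft_force"],s["opening"])
t=cam("top");pickle.dump(t,open("t4.pkl","wb"))
a=cv2.resize(t["pixels"][140:230,95:215],(400,300),interpolation=cv2.INTER_CUBIC)
b=cv2.resize(w["pixels"][0:300,56:456],(400,300))
cv2.imwrite("pics/s4.png",np.hstack([a,b]))
E
```

```text
t: 10.55
position: [472.0, 57.1, 244.7]
tool_rot: [[0.197, 0.98, 0.005], [0.98, -0.197, -0.0], [0.001, 0.005, -1.0]]
ft_force: [0.7, -0.3, 0.9]
opening: 55.4
t: 11.05
position: [470.0, 57.1, 239.1]
tool_rot: [[0.197, 0.98, -0.003], [0.98, -0.197, 0.0], [-0.001, -0.003, -1.0]]
ft_force: [0.8, -0.7, -0.0]
opening: -0.2
[470.17481172  57.08165464 239.36822622] [0.36409642 0.33398156 0.80585772] -0.20937653552000215
```

View pics/s4.png

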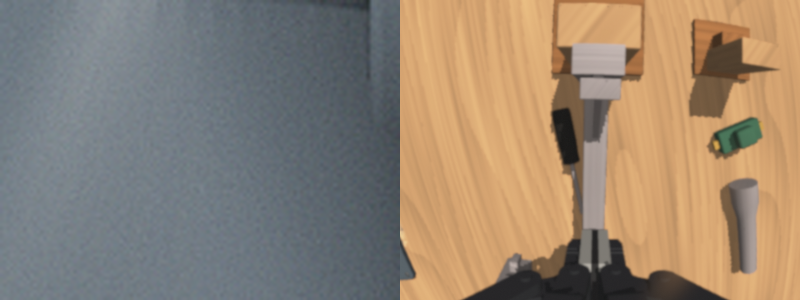

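The arm hangs straight in front of the channel. Plate top is at full-frame (256,88), the channel top at (254,59), and the bar runs down to about (250,225). I'll measure tilt and press point from the edges.

```bash
python3 - <<'E'
from h import *
import pickle
c=pickle.load(open("w4.pkl","rb"));im=c["pixels"].astype(int)
s=ctrl.sense();tcp=np.array(s["position"]);R=np.array(s["tool_rot"])
sat=im.max(2)-im.min(2)
def run(v):
    row=sat[v,215:300]<28; i=np.where(row)[0]
    g=np.split(i,np.where(np.diff(i)>1)[0]+1);g=max(g,key=len);return 215+g[0]-.5,215+g[-1]+.5
for n,z,rows in(("chan",176,(55,60,65)),("plate",185,(82,86,90,94)),("bar",110,(150,170,190,205,220))):
    for v in rows:
        l,r=run(v);a=R.T@(onz(c,l,v,z,True)-tcp);b=R.T@(onz(c,r,v,z,True)-tcp)
        print(n,v,l,r,"x %.1f ymid %.2f w %.1f"%(a[0],(a+b)[1]/2,(b-a)[1]))
col=im[:,256].mean(1);print(np.round(col[40:115]).astype(int).tolist())
for v in(77,78,79,99,100):print(v,R.T@(onz(c,256,v,185,True)-tcp))
E
```

```text
chan 55 226.5 282.5 x 111.2 ymid 3.88 w 42.6
chan 60 226.5 282.5 x 107.2 ymid 3.88 w 42.6
chan 65 226.5 280.5 x 103.3 ymid 3.12 w 41.1
plate 82 235.5 275.5 x 89.3 ymid 4.51 w 29.3
plate 86 235.5 275.5 x 86.3 ymid 4.52 w 29.3
plate 90 235.5 275.5 x 83.4 ymid 4.52 w 29.3
plate 94 235.5 275.5 x 80.4 ymid 4.53 w 29.4
bar 150 238.5 261.5 x 25.4 ymid 0.29 w 23.2
bar 170 238.5 260.5 x 4.5 ymid -0.23 w 22.6
bar 190 238.5 260.5 x -17.0 ymid -0.24 w 23.0
bar 205 234.5 259.5 x -33.7 ymid -2.92 w 26.6
bar 220 238.5 258.5 x -51.1 ymid -1.35 w 21.7
[161, 162, 165, 173, 181, 183, 182, 183, 182, 180, 179, 179, 179, 177, 174, 174, 177, 180, 181, 180, 177, 174, 173, 173, 173, 172, 171, 171, 172, 174, 175, 175, 172, 155, 122, 93, 91, 110, 140, 161, 168, 169, 168, 168, 166, 164, 164, 163, 162, 160, 159, 161, 160, 161, 161, 160, 159, 153, 136, 108, 82, 73, 72, 72, 72, 72, 73, 75, 75, 76, 76, 76, 77, 78, 79]
77 [93.02563302  4.85786173 54.64268121]
78 [92.27622367  4.85882331 54.64291457]
79 [91.5271784   4.85981509 54.64314778]
99 [76.59642628  4.88601593 54.64778526]
100 [75.85109002  4.88764623 54.64801621]
```

```bash

python3 -m jog '{"xyz":[[0.03,0.001,0],[0.06,0.001,0],[0.082,0.001,0.01],[0.082,0.001,0.035],[0.082,0.001,0.047]],"yaw":[0,0,0,0,0],"hand":[-1,-1,-1,-1,-1]}'
python3 -m jog '{"xyz":[[0,0,0],[0,0,0],[0,0,0.002],[0,0,0.004],[0,0,0.006]],"yaw":[0,0,0,0,0],"hand":[-1,-1,-1,-1,-1]}'
python3 -m jog '{"xyz":[[0,0,0.001],[0,0,0.002],[0,0,0.003],[0,0,0.003]],"yaw":[0,0,0,0],"hand":[-1,-1,-1,-1]}'
```

```text
t: 11.65
position: [487.0, 137.8, 191.2]
tool_rot: [[0.196, 0.981, -0.003], [0.981, -0.196, -0.001], [-0.001, -0.003, -1.0]]
ft_force: [0.3, -0.8, -0.7]
opening: 0.0
t: 12.15
position: [488.5, 137.1, 188.3]
tool_rot: [[0.198, 0.98, 0.002], [0.98, -0.198, 0.0], [0.001, 0.001, -1.0]]
ft_force: [0.0, -0.7, 0.5]
opening: -0.1
t: 12.55
position: [487.9, 137.3, 184.4]
tool_rot: [[0.197, 0.98, -0.0], [0.98, -0.197, -0.0], [-0.0, -0.0, -1.0]]
ft_force: [-0.7, 0.0, -0.0]
opening: -0.2
```

```bash

python3 -m jog '{"xyz":[[0,0,0.001],[0,0,0.002],[0,0,0.002]],"yaw":[0,0,0],"hand":[-1,-1,-1]}'
python3 -m jog '{"xyz":[[0,0,0.001],[0,0,0.002],[0,0,0.002]],"yaw":[0,0,0],"hand":[-1,-1,-1]}'
python3 -m jog '{"xyz":[[0,0,0.001],[0,0,0.002],[0,0,0.002]],"yaw":[0,0,0],"hand":[-1,-1,-1]}'
```

```text
t: 12.85
position: [487.9, 137.3, 182.4]
tool_rot: [[0.197, 0.98, -0.0], [0.98, -0.197, -0.0], [-0.0, -0.0, -1.0]]
ft_force: [-0.5, -0.5, 0.5]
opening: -0.0
t: 13.15
position: [487.9, 137.3, 180.4]
tool_rot: [[0.197, 0.98, -0.0], [0.98, -0.197, -0.0], [-0.0, -0.0, -1.0]]
ft_force: [0.1, 0.9, 0.1]
opening: -0.1
t: 13.45
position: [487.9, 137.3, 178.4]
tool_rot: [[0.198, 0.98, -0.0], [0.98, -0.198, -0.0], [-0.0, -0.0, -1.0]]
ft_force: [0.4, -0.5, 0.7]
opening: 0.1
```

```bash

python3 -m jog '{"xyz":[[0,0,0.001],[0,0,0.002],[0,0,0.002]],"yaw":[0,0,0],"hand":[-1,-1,-1]}'
python3 - <<'E'
from h import *
c=cam("scene");w=cam("wrist")
a=cv2.resize(c["pixels"][115:205,245:365],(400,300),interpolation=cv2.INTER_CUBIC)
b=cv2.resize(w["pixels"][130:355,100:400],(400,300),interpolation=cv2.INTER_CUBIC)
cv2.imwrite("pics/s5.png",np.hstack([a,b]))
E
```

```text
t: 13.75
position: [487.9, 137.3, 176.4]
tool_rot: [[0.197, 0.98, -0.0], [0.98, -0.197, -0.0], [-0.0, -0.0, -1.0]]
ft_force: [-0.5, 0.0, 0.2]
opening: 0.1
```

View pics/s5.png

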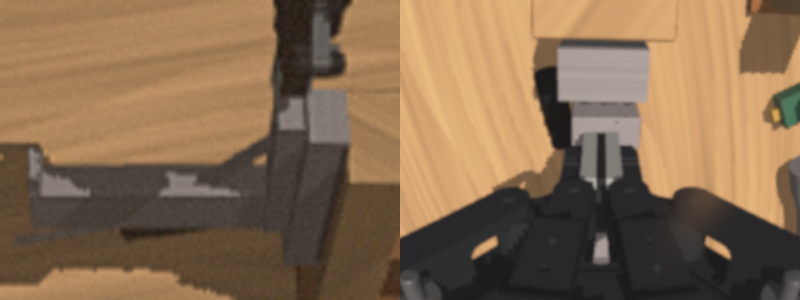

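```bash
python3 - <<'E'
from h import *
import pickle
S=pickle.load(open("scene.pkl","rb"));W=pickle.load(open("w4.pkl","rb"))
def tri(r1,r2):
    (o1,d1),(o2,d2)=r1,r2;d1=d1/np.linalg.norm(d1);d2=d2/np.linalg.norm(d2)
    t=np.linalg.lstsq(np.c_[d1,-d2],o2-o1,rcond=None)[0];p,q=o1+t[0]*d1,o2+t[1]*d2;return (p+q)/2,np.linalg.norm(p-q)
print("plate",tri(ray(S,331.5,147.3),ray(W,255.5,88.5,True)))
# channel top centre: s3 quad (308,90),(347,90),(349,142),(307,142)
print("chan",tri(ray(S,245+328/3.333-.3,115+116/3.333-.3),ray(W,254.3,58.5,True)))
def wproj(p):
    c=cam("wrist");q=np.linalg.inv(c["T"])@np.r_[p,1];q=q[:3];th=np.arctan2(np.hypot(q[0],q[1]),q[2]);K=c["K"]
    return K[0,2]+K[0,0]*th*q[0]/np.hypot(q[0],q[1]),K[1,2]+K[1,1]*th*q[1]/np.hypot(q[0],q[1])
s=ctrl.sense();R=np.array(s["tool_rot"]);tcp=np.array(s["position"])
for d in(-11,0,11):
    u=wproj(tcp+R[:,0]*d);print("tip",d,[(u[0]-100)*4/3,(u[1]-130)*4/3],np.round(proj(S,tcp+R[:,0]*d),1),"crop",(proj(S,tcp+R[:,0]*d)-[245,115])*3.333)
E
```

```text
plate (array([491.39526664, 139.26702416, 187.72007892]), np.float64(0.7636143681877259))
chan (array([495.26396876, 162.60682548, 179.63025528]), np.float64(1.252193617748058))
tip -11 [np.float64(198.07873182506498), np.float64(149.70789588559066)] [323.6 149.6] crop [261.95262335 115.43806789]
tip 0 [np.float64(197.933837169344), np.float64(128.6388922282915)] [329.2 149.6] crop [280.50677616 115.41143925]
tip 11 [np.float64(197.86772668930828), np.float64(106.57795555228131)] [334.7 149.6] crop [299.06537031 115.38480423]
```

The fingertips are still above the plate top: in the scene crop they end at row 97, against a predicted TCP row of 115. The force is 0. I keep going down slowly.

```bash

python3 -m jog '{"xyz":[[0,0,0.001],[0,0,0.002],[0,0,0.002]],"yaw":[0,0,0],"hand":[-1,-1,-1]}'
python3 -m jog '{"xyz":[[0,0,0.001],[0,0,0.002],[0,0,0.002]],"yaw":[0,0,0],"hand":[-1,-1,-1]}'
python3 - <<'E'
from h import *
c=cam("scene");s=ctrl.sense();print(s["ft_force"],s["wrist_torque"])
cv2.imwrite("pics/s6.png",cv2.resize(c["pixels"][100:175,290:390],(800,600),interpolation=cv2.INTER_CUBIC))
E
```

```text
t: 14.3
position: [487.8, 137.3, 174.4]
tool_rot: [[0.197, 0.98, -0.0], [0.98, -0.197, -0.0], [-0.0, -0.0, -1.0]]
ft_force: [0.3, -0.1, -0.5]
opening: 0.3
t: 14.6
position: [487.8, 137.3, 172.3]
tool_rot: [[0.198, 0.98, -0.0], [0.98, -0.198, -0.0], [-0.0, -0.0, -1.0]]
ft_force: [0.5, -0.2, -0.6]
opening: -0.1
[-0.31871972  0.89007192 -0.4578554 ] [-0.04493524 -0.04568453 -0.0279712 ]
```

View pics/s6.png

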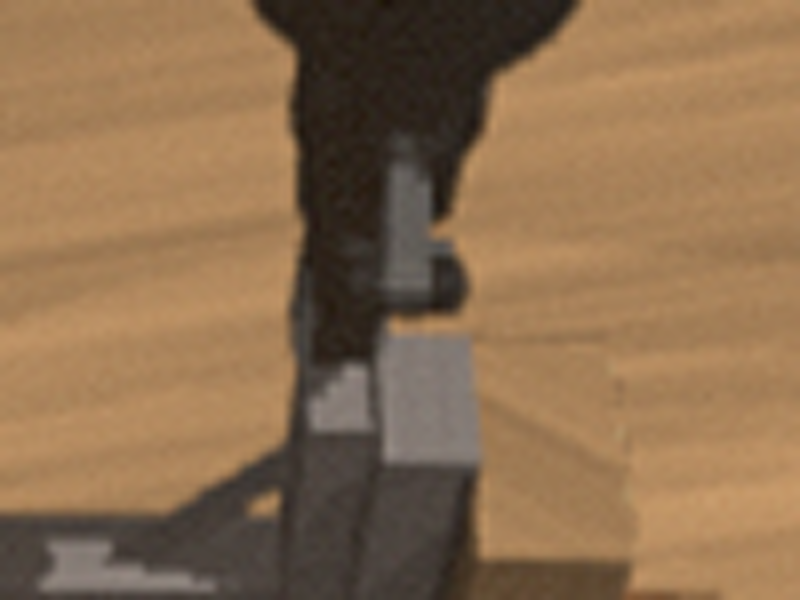

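The dark patch on the plate top (340,350) is shadow. Zero force with the TCP under plate height means the closed tips sit higher than the nominal TCP. I continue by feel in small steps.

```bash

python3 -m jog '{"xyz":[[0,0,0.001],[0,0,0.002],[0,0,0.002]],"yaw":[0,0,0],"hand":[-1,-1,-1]}' | grep -E "pos|force"
python3 -m jog '{"xyz":[[0,0,0.001],[0,0,0.002],[0,0,0.002]],"yaw":[0,0,0],"hand":[-1,-1,-1]}'| grep -E "pos|force"
python3 -m jog '{"xyz":[[0,0,0.001],[0,0,0.002],[0,0,0.002]],"yaw":[0,0,0],"hand":[-1,-1,-1]}'| grep -E "pos|force"
```

```text
position: [487.9, 137.3, 170.4]
ft_force: [0.2, -1.0, 0.8]
position: [487.8, 137.2, 168.4]
ft_force: [-0.7, 0.1, 0.7]
position: [487.9, 137.3, 166.4]
ft_force: [1.0, -0.1, 0.7]
```

```bash

python3 -m jog '{"xyz":[[0,0,0.001],[0,0,0.002],[0,0,0.002]],"yaw":[0,0,0],"hand":[-1,-1,-1]}' | grep -E "pos|force"
python3 -m jog '{"xyz":[[0,0,0.001],[0,0,0.002],[0,0,0.002]],"yaw":[0,0,0],"hand":[-1,-1,-1]}'| grep -E "pos|force"
python3 - <<'E'
from h import *
c=cam("scene");g=c["pixels"].mean(2).astype(int)
for v in range(134,160): print(v,g[v,322:352].tolist())
E
```

```text
position: [487.9, 137.2, 164.4]
ft_force: [-0.7, 0.1, -0.0]
position: [488.1, 137.3, 162.8]
ft_force: [0.2, -0.3, 0.9]
134 [136, 137, 140, 139, 133, 55, 28, 36, 36, 42, 44, 53, 49, 50, 48, 65, 93, 92, 93, 92, 88, 85, 80, 96, 138, 140, 138, 136, 139, 133]
135 [132, 137, 137, 140, 123, 43, 28, 38, 34, 35, 42, 50, 50, 43, 42, 61, 97, 92, 93, 90, 93, 63, 63, 69, 107, 129, 135, 129, 132, 127]
136 [139, 140, 142, 145, 116, 49, 33, 41, 33, 33, 35, 40, 43, 47, 45, 59, 90, 94, 90, 89, 81, 48, 36, 44, 68, 106, 126, 125, 126, 125]
137 [144, 144, 144, 139, 100, 51, 40, 38, 36, 26, 38, 40, 47, 45, 46, 59, 90, 91, 87, 92, 84, 53, 46, 43, 55, 90, 127, 122, 121, 120]
138 [141, 140, 138, 132, 73, 51, 58, 34, 36, 34, 31, 46, 54, 54, 52, 74, 99, 100, 97, 98, 93, 54, 50, 49, 51, 85, 126, 126, 128, 129]
139 [132, 135, 134, 121, 66, 47, 40, 40, 34, 35, 37, 45, 52, 50, 50, 65, 88, 90, 89, 87, 87, 53, 47, 46, 51, 79, 133, 131, 131, 128]
140 [128, 129, 128, 118, 55, 58, 44, 31, 33, 35, 33, 39, 43, 39, 39, 57, 71, 67, 64, 67, 67, 48, 38, 39, 45, 81, 132, 133, 126, 125]
141 [127, 125, 126, 116, 50, 61, 57, 35,
[... 1943 characters left out ...]
120, 123, 125, 122, 120]
155 [131, 126, 120, 86, 58, 50, 64, 70, 63, 61, 65, 68, 66, 66, 64, 75, 130, 129, 122, 124, 125, 125, 125, 123, 124, 124, 128, 122, 121, 120]
156 [120, 103, 84, 58, 55, 53, 65, 69, 68, 69, 65, 69, 67, 70, 58, 78, 129, 128, 125, 123, 125, 125, 124, 126, 125, 124, 128, 128, 122, 121]
157 [83, 59, 58, 56, 57, 53, 70, 69, 69, 67, 73, 67, 72, 66, 57, 67, 110, 114, 111, 110, 109, 107, 113, 115, 113, 113, 111, 116, 117, 120]
158 [58, 56, 57, 59, 52, 58, 70, 68, 66, 70, 69, 67, 71, 65, 52, 52, 68, 67, 71, 73, 69, 70, 71, 72, 77, 77, 76, 88, 111, 126]
159 [60, 59, 59, 61, 55, 57, 67, 68, 67, 70, 72, 69, 68, 59, 54, 52, 66, 63, 65, 63, 70, 67, 65, 60, 67, 62, 55, 77, 118, 125]
```

```bash

python3 -m jog '{"xyz":[[0,0,0.001],[0,0,0.0015],[0,0,0.0015]],"yaw":[0,0,0],"hand":[-1,-1,-1]}' | grep -E "pos|force"
python3 -m jog '{"xyz":[[0,0,0.001],[0,0,0.0015],[0,0,0.0015]],"yaw":[0,0,0],"hand":[-1,-1,-1]}'| grep -E "pos|force"
python3 - <<'E'
from h import *
s=ctrl.sense();R=np.array(s["tool_rot"]);print(s["ft_force"],s["wrist_torque"],s["joint_efforts"])
c=cam("wrist");cv2.imwrite("pics/s7.png",cv2.resize(c["pixels"][150:300,150:350],(800,600),interpolation=cv2.INTER_CUBIC))
g=c["pixels"].mean(2).astype(int)
for v in range(195,262,2): print(v,g[v,226:278:2].tolist())
E
```

```text
position: [488.3, 137.3, 162.6]
ft_force: [-1.7, -1.4, 5.1]
position: [488.4, 137.3, 162.0]
ft_force: [-2.1, -1.3, 8.8]
[-2.14427564 -1.26531119  8.7827093 ] [-0.10151014  0.60470933  0.0394507 ] [-1.50758063e-02 -2.77705657e+01  2.90259486e+01 -1.15599386e+00
  5.59544459e-02  1.69498881e-02]
195 [164, 165, 165, 165, 165, 166, 166, 166, 166, 166, 166, 166, 166, 166, 166, 166, 166, 166, 166, 167, 166, 166, 167, 167, 167, 167]
197 [159, 159, 160, 160, 159, 160, 161, 161, 161, 161, 161, 161, 161, 161, 162, 162, 162, 163, 162, 162, 162, 162, 163, 164, 163, 163]
199 [158, 158, 159, 159, 159, 158, 158, 159, 159, 160, 160, 160, 159, 160, 160, 160, 160, 159, 159, 159, 159, 160, 159, 159, 160, 160]
201 [159, 159, 159, 160, 160, 159, 159, 160, 160, 161, 160, 160, 160, 160, 160, 161, 161, 161, 160, 160, 160, 161, 161, 160, 160, 161]
203 [158, 159, 158, 158, 159, 159, 159, 159, 160, 160, 159, 159, 160, 159, 160, 160, 160, 161, 160, 161, 160, 161, 161, 161, 160, 161]
205 [157, 157, 157, 158, 158, 158, 158, 158, 158, 158, 158, 158, 159, 159, 159, 159, 159, 160, 159, 159, 159, 159, 159, 159, 160, 
[... 2874 characters left out ...]
47, 104, 124, 124, 124, 125, 111, 52, 34, 38, 84, 123, 124, 124, 124, 120, 78, 48, 48, 48, 46, 48]
253 [51, 51, 50, 50, 53, 105, 124, 124, 124, 124, 111, 51, 36, 38, 83, 122, 124, 124, 124, 121, 85, 53, 53, 52, 53, 54]
255 [40, 40, 41, 41, 57, 109, 124, 124, 124, 124, 112, 51, 35, 38, 84, 122, 124, 124, 124, 120, 86, 43, 40, 40, 40, 40]
257 [40, 40, 39, 40, 61, 113, 124, 124, 124, 124, 111, 52, 36, 37, 84, 123, 124, 124, 124, 122, 92, 44, 40, 40, 39, 40]
259 [41, 39, 40, 36, 66, 117, 124, 124, 124, 124, 111, 50, 35, 37, 83, 123, 124, 124, 124, 124, 100, 46, 40, 39, 40, 39]
261 [39, 40, 40, 37, 70, 118, 124, 125, 125, 125, 111, 48, 36, 38, 80, 123, 125, 125, 124, 123, 101, 46, 39, 40, 40, 40]
```

Contact is felt at TCP z 162.8. The wrist rows show the tips (row 228) covering only the front half of the plate top (rows 217–239). I lift, move 7 mm forward and press at the plate's centre.

```bash

python3 -m jog '{"xyz":[[0,0,-0.005],[0.004,0,-0.006],[0.007,0,-0.006],[0.007,0,-0.004],[0.007,0,-0.003]],"yaw":[0,0,0,0,0],"hand":[-1,-1,-1,-1,-1]}' | grep -E "pos|force"
python3 -m jog '{"xyz":[[0,0,0.001],[0,0,0.002],[0,0,0.003],[0,0,0.003]],"yaw":[0,0,0,0],"hand":[-1,-1,-1,-1]}'| grep -E "pos|force"
python3 -m jog '{"xyz":[[0,0,0.001],[0,0,0.002],[0,0,0.002]],"yaw":[0,0,0],"hand":[-1,-1,-1]}'| grep -E "pos|force"
```

```text
position: [489.3, 144.4, 162.2]
ft_force: [-0.2, 1.9, 4.8]
position: [489.6, 144.4, 161.6]
ft_force: [-2.5, 0.3, 8.1]
position: [489.6, 144.4, 159.9]
ft_force: [-3.5, 0.9, 8.6]
```

```bash

python3 -m jog '{"xyz":[[0,0,0.001],[0,0,0.002],[0,0,0.002]],"yaw":[0,0,0],"hand":[-1,-1,-1]}'| grep -E "pos|force"
python3 -m jog '{"xyz":[[0,0,0.001],[0,0,0.002],[0,0,0.002]],"yaw":[0,0,0],"hand":[-1,-1,-1]}'| grep -E "pos|force"
python3 -m jog '{"xyz":[[0,0,0.001],[0,0,0.0015],[0,0,0.0015]],"yaw":[0,0,0],"hand":[-1,-1,-1]}'| grep -E "pos|force"
```

```text
position: [489.6, 144.4, 157.9]
ft_force: [-3.1, 0.5, 8.5]
position: [489.6, 144.4, 155.9]
ft_force: [-2.1, 0.1, 8.8]
position: [489.8, 144.4, 155.4]
ft_force: [-4.3, 0.3, 12.6]
```

```bash

python3 -m jog '{"xyz":[[0,0,0.001],[0,0,0.002],[0,0,0.002]],"yaw":[0,0,0],"hand":[-1,-1,-1]}'| grep -E "pos|force"
python3 -m jog '{"xyz":[[0,0,0.001],[0,0,0.002],[0,0,0.002]],"yaw":[0,0,0],"hand":[-1,-1,-1]}'| grep -E "pos|force"
```

```text
position: [490.3, 144.3, 155.3]
ft_force: [-4.0, 0.4, 17.7]
position: [490.9, 144.2, 155.2]
ft_force: [-7.4, -1.7, 23.6]
```

At the stop: force rises sharply with no further travel. I retreat and inspect.

```bash

python3 -m jog '{"xyz":[[0,0,-0.006],[0,0,-0.02],[-0.03,0,-0.05],[-0.06,0,-0.08],[-0.089,0,-0.085]],"yaw":[0,0,0,0,0],"hand":[-1,-1,-1,-1,-1]}'| grep -E "pos|force"
python3 -m jog '{"xyz":[[0,0,0],[0,0,0],[0,0,0]],"yaw":[0,0,0],"hand":[-1,-1,-1]}'| grep -E "pos|force"
python3 - <<'E'
from h import *
import pickle
w=cam("wrist");pickle.dump(w,open("w8.pkl","wb"));c=cam("scene")
a=cv2.resize(c["pixels"][115:205,245:365],(400,300),interpolation=cv2.INTER_CUBIC)
b=cv2.resize(w["pixels"][30:255,106:406],(400,300),interpolation=cv2.INTER_CUBIC)
cv2.imwrite("pics/s8.png",np.hstack([a,b]))
c=w;im=c["pixels"].astype(int)
s=ctrl.sense();tcp=np.array(s["position"]);R=np.array(s["tool_rot"]);print(tcp,np.arctan2(R[1,0],R[0,0]),s["t"])
sat=im.max(2)-im.min(2)
def run(v):
    row=sat[v,215:300]<28; i=np.where(row)[0]
    g=np.split(i,np.where(np.diff(i)>1)[0]+1);g=max(g,key=len);return 215+g[0]-.5,215+g[-1]+.5
for n,z,rows in(("chan",176,(54,57,60,63,66)),("plate",178,(82,86,90,94)),("bar",103,(135,150,160,170,180,190,215))):
    for v in rows:
        l,r=run(v);a=R.T@(onz(c,l,v,z,True)-tcp);b=R.T@(onz(c,r,v,z,True)-tcp)
        print(n,v,l,r,"x %.1f ymid %.2f w %.1f"%(a[0],(a+b)[1]/2,(b-a)[1]))
E
```

```text
position: [473.2, 56.0, 236.9]
ft_force: [0.6, 0.3, 0.6]
position: [471.4, 57.4, 232.1]
ft_force: [0.3, -0.1, -0.1]
[471.37794611  57.6723353  232.00960258] 1.3731578720410418 20.45
chan 54 224.5 281.5 x 110.8 ymid 3.24 w 42.0
chan 57 223.5 281.5 x 108.6 ymid 2.87 w 42.8
chan 60 223.5 281.5 x 106.2 ymid 2.87 w 42.8
chan 63 224.5 280.5 x 103.9 ymid 2.87 w 41.3
chan 66 224.5 278.5 x 101.6 ymid 2.13 w 39.8
plate 82 233.5 274.5 x 89.2 ymid 3.95 w 30.0
plate 86 234.5 274.5 x 86.2 ymid 4.32 w 29.3
plate 90 234.5 274.5 x 83.2 ymid 4.32 w 29.3
plate 94 234.5 274.5 x 80.3 ymid 4.32 w 29.4
bar 135 238.5 260.5 x 40.6 ymid 0.39 w 22.0
bar 150 237.5 260.5 x 25.3 ymid -0.14 w 23.2
bar 160 237.5 259.5 x 14.9 ymid -0.66 w 22.4
bar 170 237.5 259.5 x 4.4 ymid -0.68 w 22.6
bar 180 237.5 259.5 x -6.2 ymid -0.70 w 22.8
bar 190 237.5 258.5 x -17.1 ymid -1.25 w 22.0
bar 215 234.5 257.5 x -45.3 ymid -3.50 w 24.8
```

View pics/s8.png

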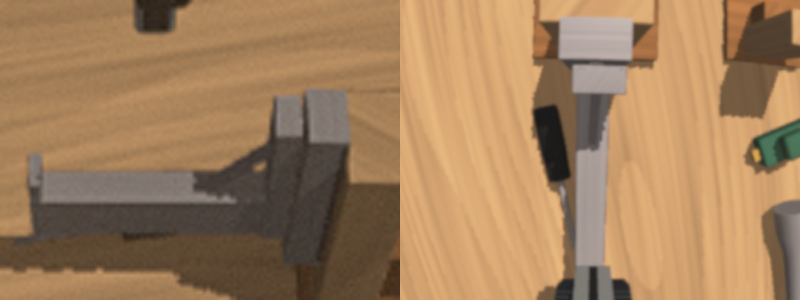

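Scene view (left): the arm hangs level and flush against the channel. Wrist view (right): the plate top at (600,79) is in front of the channel top at (595,40). I calibrate the apparent tilt against the first view, where the arm stood upright on the bench.

```bash
python3 - <<'E'
from h import *
import pickle
def an(f,zp,zb,rp,rb,lo,hi,zc=None,rc=()):
    c=pickle.load(open(f,"rb"));im=c["pixels"];hsv=im.astype(float);sat=hsv.max(2)-hsv.min(2)
    H=np.linalg.inv(np.array(c["hand_eye"]));M=c["T"]@H;R,t=M[:3,:3],M[:3,3]
    def e(v):
        s=sat[v,lo:hi]; m=s<28;i=np.where(m)[0];g=max(np.split(i,np.where(np.diff(i)>1)[0]+1),key=len);a,b=g[0],g[-1]
        l=a-1+(s[a-1]-28)/(s[a-1]-s[a]);r=b+(28-s[b])/(s[b+1]-s[b]);return lo+l,lo+r
    def L(v,z):
        l,r=e(v);p=R.T@(onz(c,l,v,z,True)-t);q=R.T@(onz(c,r,v,z,True)-t);return (p+q)/2,q[1]-p[1]
    P=np.array([L(v,zp)[0] for v in rp]);B=[L(v,zb) for v in rb];w=np.mean([b[1] for b in B]);B=np.array([b[0] for b in B])
    k=np.polyfit(B[:,0],B[:,1],1);xp=P[:,0].mean();print(f,"slope deg",np.degrees(k[0]),"plate y",P[:,1].mean(),"bar at plate",np.polyval(k,xp),"roll deg",np.degrees(np.arctan((P[:,1].mean()-np.polyval(k,xp))/(zp-zb))),"w",w)
    if rc: print(" chan",np.round([L(v,zc)[0][1] for v in rc],2))
an("w1.pkl",115,40,range(82,94,2),range(145,215,5),205,300)
an("w4.pkl",185,110,range(82,96,2),range(130,195,5),215,300,176,range(52,72,2))
an("w8.pkl",178,103,range(82,96,2),range(130,195,5),215,300,176,range(50,72,2))
E
```

```text
w1.pkl slope deg -0.7427292384348249 plate y -0.1211772583549681 bar at plate -0.9304050036476379 roll deg 0.6181804712979242 w 23.015460926151736
w4.pkl slope deg 1.3459605683896063 plate y 4.754525607188739 bar at plate 2.333307442860445 roll deg 1.8490322610685677 w 22.673674251501755
 chan [4.18 4.17 4.1  3.97 3.92 3.8  3.67 3.49 3.29 3.21]
w8.pkl slope deg 1.3516443749257994 plate y 4.053732123439075 bar at plate 1.02356256235753 roll deg 2.3136207010243166 w 22.671300652166565
 chan [2.93 2.88 2.83 2.76 2.69 2.6  2.47 2.4  2.16 1.9  1.79]
```

```bash
python3 - <<'E'
from h import *
import pickle
for f,zp in(("w4.pkl",185),("w8.pkl",178)):
    c=pickle.load(open(f,"rb"));g=cv2.GaussianBlur(c["pixels"],(1,3),0).mean(2)
    H=np.linalg.inv(np.array(c["hand_eye"]));M=c["T"]@H;R,t=M[:3,:3],M[:3,3]
    def edge(r0,r1,thr,up,z,c0=238,c1=272):
        P=[]
        for u in range(c0,c1):
            p=g[r0:r1,u]
            i=np.where((p[:-1]>thr)&(p[1:]<=thr) if not up else (p[:-1]<=thr)&(p[1:]>thr))[0]
            if len(i)==0: continue
            i=i[0];v=r0+i+(p[i]-thr)/(p[i]-p[i+1]);P.append((R.T@(onz(c,u,v,z,True)-t))[:2])
        P=np.array(P);k=np.polyfit(P[:,1],P[:,0],1);res=P[:,0]-np.polyval(k,P[:,1]);return round(np.degrees(np.arctan(k[0])),2),round(P[:,0].mean(),1),round(res.std(),2),len(P)
    print(f,"chan front",edge(64,80,135,False,176),"plate rear",edge(72,84,130,True,zp),"plate front",edge(90,106,115,False,zp))
    p=c["pixels"].astype(int);
    print("chan rear col",g[36:50,250].astype(int).tolist(), "sat",(p.max(2)-p.min(2))[36:50,250].tolist())
E
```

```text
w4.pkl chan front (np.float64(-1.71), np.float64(96.5), np.float64(0.05), 34) plate rear (np.float64(-1.94), np.float64(92.4), np.float64(0.13), 34) plate front (np.float64(-1.09), np.float64(76.8), np.float64(0.11), 29)
chan rear col [162, 161, 161, 161, 161, 162, 166, 173, 179, 181, 181, 181, 180, 179] sat [100, 99, 99, 99, 99, 97, 84, 54, 28, 19, 18, 18, 18, 18]
w8.pkl chan front (np.float64(-1.68), np.float64(95.8), np.float64(0.04), 34) plate rear (np.float64(-1.85), np.float64(91.8), np.float64(0.13), 34) plate front (np.float64(-0.9), np.float64(76.2), np.float64(0.11), 28)
chan rear col [162, 161, 161, 161, 162, 165, 171, 178, 181, 182, 181, 181, 179, 179] sat [99, 99, 100, 99, 99, 88, 64, 35, 21, 18, 18, 18, 18, 18]
```

```bash

python3 -m jog '{"xyz":[[-0.03,-0.02,-0.01],[-0.06,-0.05,-0.01],[-0.09,-0.08,-0.01],[-0.12,-0.11,-0.01],[-0.15,-0.14,-0.01]],"yaw":[0,0,0,0,0],"hand":[-1,-1,-1,-1,-1]}'| grep -E "pos|force"
python3 - <<'E'
from h import *
import pickle
t=cam("top");pickle.dump(t,open("t9.pkl","wb"));cv2.imwrite("pics/t9.png",t["pixels"])
T0=pickle.load(open("top.pkl","rb"))
# fixed world-plane rectification: warp planes z=zp and z=zb to the arm's axes, report edges
def rect(c,p0,a,z,n=(60,200),sc=2):
    # samples: y across (cols, mm/sc), x along bar (rows)
    ux=np.array([np.cos(a),np.sin(a),0]);uy=np.array([-np.sin(a),np.cos(a),0]);Q=[]
    out=np.zeros((n[1],n[0]*sc,3),np.uint8);mx=np.zeros(out.shape[:2],np.float32);my=mx.copy()
    for i in range(n[1]):
        for j in range(n[0]*sc):
            P=np.array([*p0,z])-(i-10)*ux+(j/sc-n[0]/2)*uy;u=proj(c,P);mx[i,j],my[i,j]=u
    return cv2.remap(c["pixels"],mx,my,cv2.INTER_CUBIC)
def edges(im,rows):
    s=im[rows].astype(float).mean(0);g=s.max(1)-s.min(1);return np.round(g).astype(int)
for n,c,bt,a,h in(("before",T0,(534.5,-118.7),1.2737,0),("after",t,(489.5,141.5),1.347,63)):
    A=rect(c,bt,a,115+h);B=rect(c,bt,a,40+h)
    print(n,"plate",edges(A,slice(6,15)).tolist());
    for r in((75,95),(100,120),(125,140)): print(" bar",r,edges(B,slice(*r)).tolist())
E
```

```text
position: [303.6, -62.4, 242.5]
ft_force: [-0.5, -0.6, 0.6]
before plate [115, 115, 116, 116, 117, 117, 118, 119, 120, 120, 121, 121, 123, 124, 125, 124, 124, 123, 123, 123, 123, 125, 125, 126, 127, 129, 131, 131, 128, 118, 102, 84, 64, 45, 31, 22, 18, 17, 17, 19, 20, 22, 23, 23, 22, 21, 21, 21, 21, 22, 23, 23, 22, 22, 22, 22, 22, 22, 22, 23, 23, 23, 23, 23, 22, 22, 22, 21, 21, 22, 22, 22, 23, 23, 22, 22, 21, 21, 21, 22, 22, 22, 23, 23, 23, 24, 24, 24, 23, 21, 19, 17, 14, 11, 9, 7, 5, 4, 5, 6, 7, 7, 7, 7, 7, 7, 7, 7, 7, 7, 8, 8, 9, 9, 10, 10, 10, 9, 8, 7]
 bar (75, 95) [118, 117, 116, 116, 116, 115, 116, 116, 115, 115, 115, 115, 115, 116, 116, 117, 117, 118, 118, 118, 118, 118, 118, 118, 119, 119, 121, 122, 123, 124, 126, 129, 132, 131, 125, 112, 96, 77, 58, 41, 28, 20, 15, 14, 15, 17, 20, 21, 22, 23, 23, 22, 22, 22, 21, 21, 21, 22, 22, 22, 22, 22, 22, 22, 22, 22, 22, 22, 21, 22, 22, 22, 22, 22, 22, 22, 22, 23, 23, 23, 22, 21, 20, 18, 16, 13, 11, 9, 7, 6, 5, 5, 5, 5, 4, 4, 3, 5, 9, 18, 28, 38, 46, 52, 56, 58, 60, 62, 65, 70, 77, 85, 94, 101, 105, 108, 109, 109, 109, 108]
 bar (100, 1
[... 2420 characters left out ...]
, 24, 24, 24, 25, 25, 25, 25, 24, 22, 20, 17, 14, 11, 8, 5, 4, 3, 4, 7, 15, 26, 38, 49, 57, 64, 68, 70, 70, 68, 67, 66, 65, 65, 66, 66, 67, 68, 68, 69, 68, 68, 66, 65, 62]
 bar (125, 140) [121, 121, 121, 121, 121, 122, 123, 123, 124, 124, 125, 126, 127, 127, 128, 128, 128, 128, 127, 127, 127, 127, 127, 127, 127, 127, 128, 128, 128, 126, 124, 123, 122, 123, 125, 124, 119, 108, 91, 70, 50, 33, 22, 17, 16, 17, 19, 21, 23, 23, 23, 23, 23, 23, 23, 23, 23, 23, 23, 23, 24, 24, 24, 24, 24, 23, 23, 23, 23, 23, 23, 24, 24, 23, 23, 23, 23, 23, 23, 24, 24, 25, 25, 24, 22, 20, 17, 14, 11, 8, 5, 3, 2, 3, 6, 15, 26, 38, 49, 57, 63, 67, 68, 68, 67, 66, 65, 65, 66, 67, 68, 68, 67, 66, 65, 65, 65, 65, 65, 65]
```

Both cameras now agree that the arm is square (about 0.3°) but rolled about 2° sideways, its top leaning to tool +y. There is time left, so I'll nudge the plate top from that side.

```bash
cat > m.py <<'E'
from h import *
import pickle
def rect(c,p0,a,z,n=(60,150),sc=2):
    ux=np.array([np.cos(a),np.sin(a),0]);uy=np.array([-np.sin(a),np.cos(a),0])
    mx=np.zeros((n[1],n[0]*sc),np.float32);my=mx.copy()
    for i in range(n[1]):
        for j in range(n[0]*sc):
            mx[i,j],my[i,j]=proj(c,np.array([*p0,z])-(i-10)*ux+(j/sc-n[0]/2)*uy)
    return cv2.remap(c["pixels"],mx,my,cv2.INTER_CUBIC)
def left(im,a,b):
    s=im[a:b].astype(float).mean(0);g=s.max(1)-s.min(1);i=np.where((g[:-1]>75)&(g[1:]<=75))[0][0];return (i+(g[i]-75)/(g[i]-g[i+1]))/2
def tilt(c):
    bt,a=(489.5,141.5),1.347
    A=rect(c,bt,a,178);B=rect(c,bt,a,103);p=left(A,6,15);b=[left(B,75,95),left(B,100,120),left(B,125,140)]
    print("plate",round(p,2),"bar",np.round(b,2),"roll deg",round(np.degrees((np.mean(b)-2.65-p)/75),2))
if __name__=="__main__": tilt(cam("top"))
E
python3 - <<'E'
from m import *
tilt(pickle.load(open("t9.pkl","rb")))
plan([(420,30,235,1.3732),(534,126.7,225,1.3732),(534,126.7,145,1.3732)])
E
```

```text
plate 12.98 bar [19.46 19.37 19.38] roll deg 2.88
xyz [0.1172, 0.0995, 0.0082] yaw -0.0036
xyz [0.1172, 0.0928, 0.01] yaw -0.0
xyz [0.0, 0.0, 0.08] yaw -0.0
```

```bash

python3 -m jog '{"xyz":[[0.025,0.02,0],[0.05,0.042,0],[0.08,0.065,0],[0.1,0.085,0],[0.117,0.1,0]],"yaw":[-0.004,-0.004,-0.004,-0.004,-0.004],"hand":[-1,-1,-1,-1,-1]}'| grep -E "pos|force"
python3 -m jog '{"xyz":[[0.025,0.02,0],[0.05,0.04,0],[0.08,0.06,0],[0.1,0.08,0],[0.117,0.093,0.01]],"yaw":[0,0,0,0,0],"hand":[-1,-1,-1,-1,-1]}'| grep -E "pos|force"
python3 -m jog '{"xyz":[[0,0,0.01],[0,0,0.03],[0,0,0.06],[0,0,0.085],[0,0,0.088]],"yaw":[0,0,0,0,0],"hand":[-1,-1,-1,-1,-1]}'| grep -E "pos|force"
python3 -m jog '{"xyz":[[0,-0.005,0],[0,-0.01,0],[0,-0.014,0],[0,-0.014,0]],"yaw":[0,0,0,0],"hand":[-1,-1,-1,-1]}'| grep -E "pos|force"
```

```text
position: [427.0, 34.4, 242.2]
ft_force: [0.3, 0.7, -0.8]
position: [541.6, 131.5, 233.1]
ft_force: [0.1, -0.3, 0.7]
position: [535.9, 128.9, 140.1]
ft_force: [-0.8, 0.1, -0.2]
position: [526.6, 132.2, 147.0]
ft_force: [0.7, 0.2, 0.2]
```

```bash

python3 -m jog '{"xyz":[[-0.003,-0.003,0],[-0.003,-0.006,0],[-0.003,-0.008,0],[-0.003,-0.008,0]],"yaw":[0,0,0,0],"hand":[-1,-1,-1,-1]}'| grep -E "pos|force"
python3 -m jog '{"xyz":[[0,-0.002,0],[0,-0.003,0],[0,-0.003,0]],"yaw":[0,0,0],"hand":[-1,-1,-1]}'| grep -E "pos|force"
python3 -m jog '{"xyz":[[0,-0.001,0],[0,-0.002,0],[0,-0.002,0]],"yaw":[0,0,0],"hand":[-1,-1,-1]}'| grep -E "pos|force"
```

```text
position: [517.8, 130.5, 145.3]
ft_force: [-0.8, 0.6, 0.3]
position: [515.4, 131.0, 145.5]
ft_force: [0.4, -1.4, 1.6]
position: [513.3, 131.5, 145.7]
ft_force: [2.1, -0.9, 3.0]
```

```bash

python3 -m jog '{"xyz":[[0,-0.001,0],[0,-0.0015,0],[0,-0.0015,0]],"yaw":[0,0,0],"hand":[-1,-1,-1]}'| grep -E "pos|force"
python3 -m jog '{"xyz":[[0,-0.001,0],[0,-0.0015,0],[0,-0.0015,0]],"yaw":[0,0,0],"hand":[-1,-1,-1]}'| grep -E "pos|force"
python3 m.py
```

```text
position: [512.4, 131.6, 145.8]
ft_force: [4.1, -2.1, 5.0]
position: [511.8, 131.5, 146.0]
ft_force: [5.0, -3.5, 4.3]Traceback (most recent call last):
  File "m.py", line 16, in <module>
    if __name__=="__main__": tilt(cam("top"))
                             ~~~~^^^^^^^^^^^^
  File "m.py", line 14, in tilt
    A=rect(c,bt,a,178);B=rect(c,bt,a,103);p=left(A,6,15);b=[left(B,75,95),left(B,100,120),left(B,125,140)]
                                            ~~~~^^^^^^^^
  File "m.py", line 11, in left
    s=im[a:b].astype(float).mean(0);g=s.max(1)-s.min(1);i=np.where((g[:-1]>75)&(g[1:]<=75))[0][0];return (i+(g[i]-75)/(g[i]-g[i+1]))/2
                                                          ~~~~~~~~~~~~~~~~~~~~~~~~~~~~~~~~~~~~^^^
IndexError: index 0 is out of bounds for axis 0 with size 0
```

```bash

python3 -m jog '{"xyz":[[0,-0.001,0],[0,-0.002,0],[0,-0.002,0]],"yaw":[0,0,0],"hand":[-1,-1,-1]}'| grep -E "pos|force"
python3 - <<'E'
from h import *
w=cam("wrist")["pixels"].astype(int);sat=w.max(2)-w.min(2);g=w.mean(2).astype(int)
print("contact view"); 
for v in range(196,262,4): print(v,g[v,150:262:3].tolist())
E
```

```text
position: [510.5, 131.7, 146.4]
ft_force: [7.2, -4.3, 4.1]
contact view
196 [170, 172, 168, 160, 162, 170, 155, 154, 154, 154, 154, 154, 156, 156, 156, 156, 156, 156, 157, 157, 157, 158, 157, 157, 158, 159, 159, 159, 159, 159, 159, 159, 163, 161, 155, 159, 166, 166]
200 [169, 173, 169, 164, 157, 163, 165, 164, 164, 164, 164, 164, 164, 164, 164, 164, 164, 163, 164, 163, 163, 163, 163, 163, 163, 163, 162, 162, 162, 162, 162, 162, 164, 163, 154, 156, 164, 167]
204 [169, 171, 172, 166, 160, 158, 160, 160, 160, 160, 160, 161, 162, 162, 163, 163, 163, 164, 164, 164, 165, 164, 165, 165, 165, 165, 165, 165, 166, 166, 165, 165, 166, 164, 154, 153, 162, 166]
208 [163, 168, 172, 168, 163, 158, 158, 158, 158, 158, 159, 159, 158, 158, 159, 159, 159, 159, 159, 159, 159, 159, 159, 159, 159, 159, 159, 159, 159, 159, 160, 160, 161, 163, 156, 152, 159, 165]
212 [165, 162, 172, 170, 166, 160, 158, 157, 157, 158, 157, 158, 158, 158, 158, 158, 158, 159, 159, 159, 160, 159, 160, 159, 160, 160, 160, 160, 160, 160, 161, 161, 162, 163, 158, 151, 155, 163]
216 [167, 161, 169, 171, 168, 163, 160, 159, 159, 159
[... 1532 characters left out ...]
 160, 159, 158, 159, 160, 160, 159, 156, 159, 160, 159, 159, 160, 160, 143, 98, 50, 50, 48, 38, 115, 123, 124, 113, 39, 40, 114, 124, 124]
252 [167, 162, 170, 170, 172, 167, 162, 152, 160, 159, 158, 160, 160, 159, 158, 156, 159, 159, 158, 158, 159, 159, 157, 134, 65, 53, 53, 51, 51, 120, 123, 124, 111, 37, 38, 112, 124, 124]
256 [172, 164, 165, 173, 171, 170, 165, 158, 153, 153, 156, 159, 159, 157, 155, 159, 159, 158, 158, 158, 158, 157, 153, 109, 48, 41, 39, 35, 55, 121, 123, 124, 111, 37, 37, 112, 124, 124]
260 [176, 168, 164, 166, 170, 173, 168, 165, 158, 166, 171, 169, 154, 117, 99, 104, 108, 127, 145, 136, 129, 136, 121, 80, 41, 36, 38, 37, 68, 123, 123, 123, 110, 37, 37, 111, 124, 124]
```

```bash

python3 -m jog '{"xyz":[[0,0.01,0],[0,0.025,0],[0,0.035,-0.03],[0,0.035,-0.07],[0,0.035,-0.1]],"yaw":[0,0,0,0,0],"hand":[-1,-1,-1,-1,-1]}'| grep -E "pos|force"
python3 -m jog '{"xyz":[[-0.04,0,0],[-0.08,0,0],[-0.12,0,0],[-0.16,0,0],[-0.2,0,0]],"yaw":[0,0,0,0,0],"hand":[-1,-1,-1,-1,-1]}'| grep -E "pos|force"
python3 m.py
```

```text
position: [540.8, 126.3, 244.6]
ft_force: [-0.5, 0.4, 0.7]
position: [501.7, -70.6, 243.0]
ft_force: [0.8, -0.1, 0.7]
plate 17.84 bar [19.41 19.44 19.36] roll deg -0.83
```

```bash
python3 - <<'E'
from h import *
def crop(im): return cv2.resize(im[115:205,245:365],(400,300),interpolation=cv2.INTER_CUBIC)
now=crop(cam("scene")["pixels"]);cv2.imwrite("pics/s10.png",now)
s8=cv2.imread("pics/s8.png")[:,:400];s3=cv2.imread("pics/s3.png")[:,:400]
for n,a in(("after press",s8),("before press",s3)):
    for nm,(x0,x1,y0,y1) in (("lip",(22,60,145,245)),("barroot",(190,270,160,245)),("plate top",(268,304,88,140)),("chan",(306,352,85,150))):
        t=a[y0:y1,x0:x1];w=now[y0-14:y1+14,x0-14:x1+14];r=cv2.matchTemplate(w,t,cv2.TM_CCOEFF_NORMED);_,m,_,l=cv2.minMaxLoc(r);print(n,nm,"shift px",(l[0]-14)/3.33,(l[1]-14)/3.33,round(m,3))
s=ctrl.sense();print(s["t"],s["ft_force"],s["position"])
E
```

```text
after press lip shift px 0.0 0.0 0.981
after press barroot shift px -0.3003003003003003 -0.3003003003003003 0.889
after press plate top shift px 0.0 -2.1021021021021022 0.958
after press chan shift px 0.0 0.0 0.994
before press lip shift px -0.6006006006006006 0.6006006006006006 0.532
before press barroot shift px -0.3003003003003003 1.8018018018018018 0.883
before press plate top shift px -0.3003003003003003 -0.3003003003003003 0.943
before press chan shift px 0.0 0.0 0.991
26.0 [-0.47809049  0.82606814  0.37472813] [501.34004684 -73.53620495 242.93860024]
```

```bash
python3 -c "
from cell import ctrl
print(ctrl.hand_in())"
```

```text
the job is handed in; nothing more can be done
None
```

The shelf arm is hanging on the slotted upright with the locking strip pushed all the way down. The job was handed in at about 26 s, with the robot well clear. The hand-in reports no verdict, so what follows rests on my own checks.

- **Hooking:** I gripped the small arm at mid-bar. The claws found both slots on the first try, and I lowered it until the sills carried the weight. I let go with wrist force near zero and the arm stayed up by itself.
- **Pressing:** I pressed on top of the back plate with the fingers shut. The strip gave way at about 8.6 N over roughly 7 mm, then the force rose sharply to 24 N at the stop. The scene camera shows the bar root about 1.8 px (roughly 6 to 7 mm) lower than before pressing and unchanged since.
- **Squareness and level:** After pressing, the arm was square to the upright to about 0.3° but leaned 2 to 3° sideways. I nudged the top of the plate with about 7 N, and the top camera then gave a lean of about -0.8°. That is within the measuring error, but I didn't confirm it with a second camera.

Two things disagreed:
- **Fingertip height:** The shut fingertips touched the plate with the TCP reading about 22 mm below where I expected contact, so I found it by feel. My first touch (about 9 N) was too far forward, and I moved to the middle of the plate before the full press.
- **Viewing limit:** My 12 picture views ran out, so I checked the final state by numbers only.

I never touched the torch, screwdriver or fuse carrier.

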